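# Stand the slim tablet up at the microscope bench

## Task

Get a tablet ready to read at this lab bench: first push the folded-down backrest of the aluminium tablet stand up until it stops, then take the slim tablet, the one thin enough for the stand's groove, out of its charging dock. Lean it back against the raised backrest with its lower long edge down in the groove behind the lip, screen facing away from the robot, centred and square on the stand, setting it down without letting it drop. Leave the thick tablet in its dock and everything else on the bench where it is.

Things in the scene. Friction and masses are not known exactly. Their poses are not given: they have to be found in the camera images.
- stand: Aluminium stand, fixed. Origin: on the bench (z 0) below the hinge axis, mid-width; y along its width, x to its viewing side (away from robot). Base plate 140 mm wide (y), x -52 to +48 mm, top z 10 mm. Lip x 24 to 32 mm, full width, top z 22 mm. Groove between raised backrest and lip: 17 mm wide, floor z 10 mm: a 10 mm slab goes in, a 24 mm one does not. Hinge axis along y at x 0, z 16 mm.
- backrest (a joint): Stiff hinge of the backrest, a plate 120 mm wide, 82 mm from hinge axis to free edge, 8 mm thick (4 mm each side of the hinge plane). 0 rad: leaning 60 degrees from vertical towards the robot (stand -x); grows as it is raised; stops at 0.663 rad, leaning 22 degrees from vertical. It stays where it is left; about 0.35 N m moves it.
- rest_edge (a point): Middle of the backrest's free upper edge (mid-thickness); moves with the backrest.
- groove (a point): Middle of the groove floor in the stand: 15.5 mm to the stand's x side of the hinge axis, mid-width, 10 mm above the bench.
- slim_tablet: The slim tablet: grey slab 10 mm thick (x), 200 mm wide (y), 150 mm high (z), about 0.4 kg, standing upright on its lower long edge in its dock. Origin: centre of that lower edge face. z points to its upper edge; its x axis points out of the black screen.
- thick_tablet: The other tablet in a thick rubber case: 24 mm thick (x), 210 mm wide (y), 156 mm high (z), 0.65 kg, upright in its dock; origin at the centre of its lower edge face, x out of the screen. Not to be used.
- slim_dock: White charging dock of the slim tablet, fixed to the bench: 66 mm (x) by 110 mm (y), 34 mm high, with a slot 13 mm wide along y, open at both ends, its floor 6 mm above the bench. Origin: centre of its underside. Screen of the docked tablet faces its +x.
- thick_dock: White charging dock of the thick tablet, fixed: same outside size, slot 27 mm wide, floor 6 mm above the bench. Origin: centre of its underside. Which dock is nearer the robot varies.
- rack_a: Wooden slide rack with glass slides, loose, 100 x 34 mm, 42 mm high, lying between stand and docks; origin: centre of its underside. Bystander.
- rack_b: Second, equal wooden slide rack, loose, beyond the stand; origin: centre of its underside. Bystander.
- mouse: Black computer mouse, loose, 100 x 58 mm, 32 mm high, on a mat; origin: centre of its underside. Bystander.
- jar: Amber jar with white cap, loose, diameter 56 mm, 75 mm high, beyond the docks; origin: centre of its underside. Bystander.
- slide_box: Grey plastic slide box, closed, loose, 90 x 85 mm, 34 mm high, to the right of the stand; origin: centre of its underside. Bystander.
Not all that is in view belongs to the job. Of the things shaped like the stand, the aluminium one is meant. Several things have the shape of the slim_tablet; the one meant has the colours described above.

How it is judged:
On the way, in this order (a step that is already met when the one before it is completed fails the run):
1. the backrest is raised to its stop (at least 0.61 of 0.663 rad) while the slim tablet is still in its dock (value of joint backrest above 0.61 rad and height (world z) of slim_tablet below 0.03 m), for 0.2 s.
2. the slim tablet is lifted clear of its dock (height (world z) of slim_tablet above 0.045 m), for 0.1 s.
At the end, for the whole second after the job is handed in: Backrest still up (over 0.58 rad); slim tablet released and still, lower edge in the groove (within 8 mm of its floor), within 25 mm of mid-stand, square within 8 degrees, leaning back 15 to 35 degrees, screen away from the robot; thick tablet and bystanders left in place (value of joint backrest above 0.58 rad and z of slim_tablet in the frame of stand between 0.006 and 0.018 m and x of slim_tablet in the frame of stand between 0.003 and 0.024 m and y of slim_tablet in the frame of stand between -0.025 and 0.025 m and angle between the y axis of slim_tablet and the y axis of stand, either way round below 0.14 rad and angle between slim_tablet's own x axis and vertical between 0.96 and 1.31 rad and linear speed of slim_tablet below 0.02 m/s and angular speed of slim_tablet below 0.1 rad/s); the robot touches nothing.
It fails at once if the slim tablet drops or topples: it moves faster than 0.35 m/s while no finger holds it (linear speed of slim_tablet above 0.35 m/s and contact force between the fingers and slim_tablet below 0.05 N).
It fails at once if the thick tablet is moved by more than 20 mm (distance of thick_tablet from where it was at the start of the episode above 0.02 m).
It fails at once if a bystander (slide rack, mouse, jar, slide box) is moved by more than 30 mm (distance of any of rack_a, rack_b, mouse, jar, slide_box from where it was at the start of the episode above 0.03 m).
It also fails if it takes over 56 s, if anything falls off the work surface, if the arm or the gripper's body presses on something with over 40 N, if the wrist force passes 120 N, or if a joint passes its speed limit or range.

## Robot

A 6-joint arm with a two-finger parallel gripper is mounted at the origin on the work surface. World frame = base frame: x ahead of the robot, y to its left, z up, the work surface at z = 0. Lengths are in m, angles in rad, forces in N, time in s.
With the tool pointing down it reaches from about 0.325 to 0.775 m from the base axis. Payload 9.3 kg.
Tool frame: the origin (TCP) lies at the very end of the fingers, on their centre line; the grasp point (between the pads) lies 19 mm behind it; z points along the fingers, y is the line along which they close (so a half turn about z gives the same grasp; the last joint's range is limited). The gripper opens to 85 mm and grips with 20 to 120 N. Pads are 22 mm wide; open, the fingers measure 114 mm over their backs; the gripper's body (76 mm by 85 mm) begins 54 mm behind the grasp point. The pads swing forward as they close: fully open they stand 13 mm farther back than shut.
Start: joints at [-1.321, 0.259, 0.021, 1.334, 0, 1.418], TCP at [0.216, -0.506, 0.2] pointing down, gripper open.
Joint ranges: [-3.04, 3.04], [-0.91, 1.82], [-1.04, 1.36], [-1.92, 1.95], [-1.52, 1.45], [-3.14, 3.14]. Speed limits (rad/s): [2.22, 2.22, 2.79, 3.14, 3.14, 3.14].

## Interface

Orientations are given as a rotation vector (axis times angle).
In Python, from workcell import manip gives the robot as it stands. The module is installed in compiled form; this text tells all that it offers.
- The arm moves only by the tool jog_arm, never from a script. Its argument "commands" is a list of rows, each an object with "fingers": the opening, from -1 (shut) to 1 (fully open); "translation": the shift along the tool's x, y, z in cm, a list of three; "dr": the turn, a rotation vector about the tool's x, y, z in degrees, a list of three. In form: [{"fingers": fingers, "translation": [x, y, z], "dr": [rx, ry, rz]}, ...]. A call has 1 to 12 rows; each row shifts and turns the commanded pose from where the row before left it, along the tool's axes as they then stand; what a row does not reach is not made up. A row lasts 1/10 s, in which the tool goes at most 50 mm and 8.59 degrees, less where a joint would pass 70% of its speed; a pose out of reach is approached as far as the arm can. A call is refused whole if a number of a shift passes 5 or a number of a turn 8.59, either way. A call with a gripper value outside its range is refused whole. The fingers move at their own pace and stop on an object; "force" is the grip in N (left out, the last holds). Time passes only in rows, so rows that do not move let the fingers close. It gives the time, the measured TCP pose, the force, the opening and the grip force at its end, in the units of the state.
- manip.read_state(): the state, without advancing time (a new reading comes with each control period).
- manip.read_camera(name): name is "side" or "top"; returns the picture (400x640x3 uint8, red, green, blue); there is no depth.
- manip.get_calibration(name): a dict with "intrinsics" (3x3 intrinsics, pixels), "k1" (the pictures are not rectified: a ray, as slopes to the right and down, at radius r is drawn at 1 + k1 r^2 times it, then the intrinsics apply), "rvec" (rotation vector, rad) and "tvec" (3), from world to camera coordinates, as OpenCV has them. Camera axes: x right, y down, z forward; pixel columns grow to the right and rows downward; lengths in m; the calibration is good to about 2 mm. A picture is of the moment at which its call begins. get_calibration takes no time and is no camera call.
- manip.finish_job(): hands the job in; it is judged then, once.
The state is a dict: "clock": time; "joint_pos": joint angles; "qd": joint speeds; "joint_torque": joint torques, N m; "ee_pos": TCP position; "eef_rot": TCP orientation; "wrist_force": force on the tool from outside, world axes, zero at the start; "ft_torque": the same for the moment, N m; "finger_gap": finger opening in m; "gripper_force": force on a finger pad.
Only numpy, scipy, OpenCV 4.12 (cv2) and the standard library are available. Lean on these libraries where they do the work, as an engineer would, in place of code of your own. Each camera call takes 0.05 s, during which the arm holds its last target. There are 200 camera calls.

## Working session

There is one attempt and no reset: what is moved stays moved. The work goes in short steps, Python scripts to look and compute and a tool call to move; the robot and the scene stay as the last step left them, time stands still between calls to the robot, and variables do not carry over. Pictures are saved under pics/ and viewed, at most 10 in all, crops included, and the job is handed in when it is done.

Besides the shell and the picture viewer there is one more tool, called after "Emit:" in YAML: its name, and indented under it one key for each argument. jog_arm: Moves the arm, as the interface text tells. Its arguments: {"type":"object","properties":{"commands":{"type":"array"},"force":{"type":"number"}},"required":["commands"]}

```bash
mkdir -p pics; cat > h.py <<'E'
import numpy as np, cv2
from workcell import manip
from scipy.spatial.transform import Rotation as R
def cal(n):
    c=manip.get_calibration(n); return np.array(c["intrinsics"]),c["k1"],R.from_rotvec(np.ravel(c["rvec"])).as_matrix(),np.ravel(c["tvec"])
def ray(n,u,v):
    K,k,Rm,t=cal(n)
    p=cv2.undistortPoints(np.array([[[u,v]]],float),K,np.array([k,0,0,0,0.])).ravel()
    return -Rm.T@t, Rm.T@np.array([p[0],p[1],1])
def onz(n,u,v,z):
    o,d=ray(n,u,v); return o+d*(z-o[2])/d[2]
def tri(a,b):
    o1,d1=ray("top",*a);o2,d2=ray("side",*b)
    s=np.linalg.lstsq(np.c_[d1,-d2],o2-o1,rcond=None)[0]
    p,q=o1+s[0]*d1,o2+s[1]*d2
    return (p+q)/2,np.linalg.norm(p-q)
def proj(n,P):
    K,k,Rm,t=cal(n)
    return cv2.projectPoints(np.array(P,float).reshape(-1,3),cv2.Rodrigues(Rm)[0],t,K,np.array([k,0,0,0,0.]))[0].reshape(-1,2)
def snap(n,f):
    im=manip.read_camera(n); cv2.imwrite(f"pics/{f}.png",im[:,:,::-1]); return im
E
python3 - <<'E'
from h import *
for n in("top","side"):
    snap(n,n+"0"); K,k,Rm,t=cal(n); print(n,K,k,-Rm.T@t,Rm[2])
print(manip.read_state())
E
```

```text
top [[482.9679335    0.         328.71092578]
 [  0.         482.9679335  198.50133123]
 [  0.           0.           1.        ]] 0.03313818674982125 [ 0.3633155  -0.11168862  1.28851082] [ 0.13091103 -0.01290331 -0.99131015]
side [[378.53110466   0.         319.27486815]
 [  0.         378.53110466 200.03388296]
 [  0.           0.           1.        ]] -0.09311402802770777 [-0.02753844  0.6563555   0.8272576 ] [ 0.46700556 -0.62951338 -0.62098206]
{'clock': 0.1, 'joint_pos': array([-1.32055250e+00,  2.59143725e-01,  2.08523323e-02,  1.33369824e+00,
       -8.26805744e-06,  1.41818371e+00]), 'qd': array([ 4.37621704e-04, -1.66995314e-03,  2.85772759e-03, -4.15112404e-05,
       -1.16434354e-03, -7.54598356e-04]), 'joint_torque': array([ 5.01405142e-03, -5.56693804e+01,  3.45070660e+01,  1.17028045e-02,
       -1.86785883e-04,  2.76325352e-06]), 'ee_pos': array([ 0.21554281, -0.50570059,  0.19962817]), 'eef_rot': array([-3.07690802e+00, -6.28296551e-01,  1.04398003e-04]), 'wrist_force': array([ 0.47045275,  0.01329549, -0.12949919]), 'ft_torque': array([-0.01788786, -0.01583514, -0.00723862]), 'gripper_force': 0.0, 'finger_gap': 0.08545139867256585}
```

View pics/top0.png

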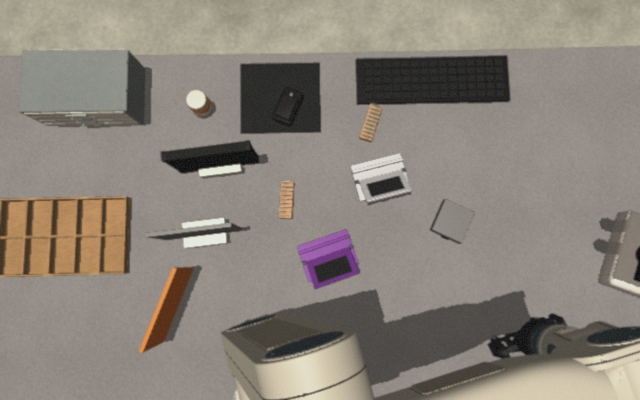

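View pics/side0.png

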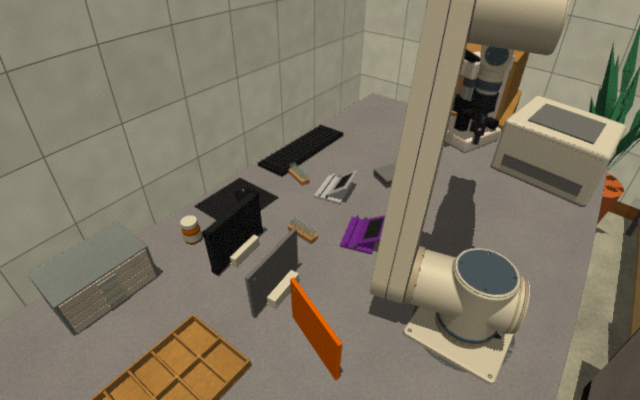

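```bash
python3 - <<'E'
import cv2
t=cv2.imread("pics/top0.png");s=cv2.imread("pics/side0.png")
a=cv2.resize(t[145:215,340:420],None,fx=5,fy=5,interpolation=2)
b=cv2.resize(t[205:260,140:255],None,fx=5,fy=5,interpolation=2)[:, :575]
import numpy as np
c=cv2.resize(s[160:210,305:365],None,fx=5,fy=5,interpolation=2)
d=cv2.resize(s[225:320,240:310],None,fx=3,fy=3,interpolation=2)
o=np.zeros((600,800,3),np.uint8)
o[:350,:400]=a[:350,:400]; o[:250,400:700]=c; o[300:575,:]=0; o[325:600,:575]=b; o[300:585,585:795]=d
cv2.imwrite("pics/crop.png",o)
E
```

```text
(no output)
```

View pics/crop.png

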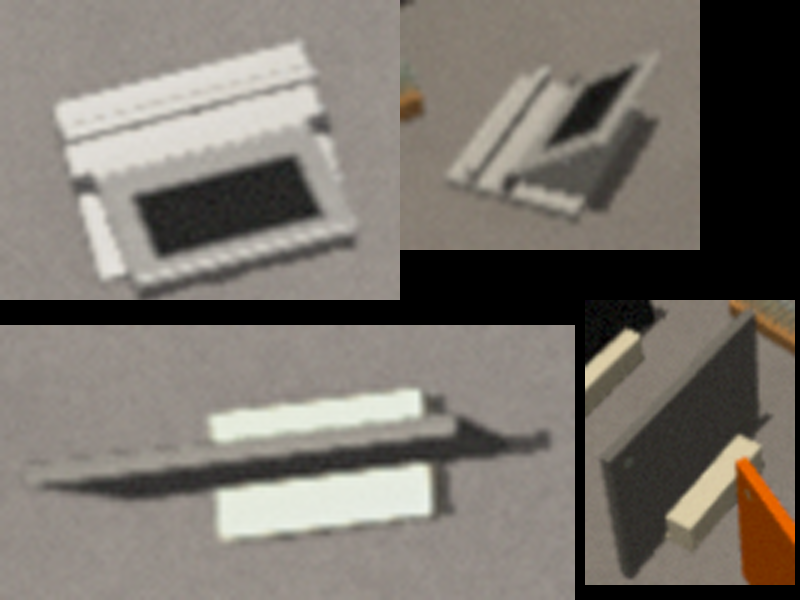

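```bash
python3 - <<'E'
from h import *
np.set_printoptions(precision=4,suppress=True)
A=lambda x,y:(340+x/5-.4,145+y/5-.4); B=lambda x,y:(140+x/5-.4,205+(y-325)/5-.4)
def two(name,p,q,z):
    P,Q=onz("top",*p,z),onz("top",*q,z); d=P-Q
    print(name,P,Q,"mid",(P+Q)/2,"len",np.linalg.norm(d),"yaw",np.degrees(np.arctan2(-d[0],d[1])))
two("base far",A(55,103),A(302,42),.010)
two("edge up",A(130,272),A(350,222),.0605)
two("edge lo",A(140,292),A(355,240),.0535)
two("tab far",B(25,462),B(455,417),.156)
two("tab mid",B(33,473),B(457,425),.156)
two("dock far",B(208,413),B(422,390),.034)
two("dock near",B(220,540),B(433,515),.034)
E=None
# side cross-checks: stand rear free edge in side crop
S=lambda x,y:(305+(x-400)/5-.4,160+y/5-.4)
for nm,p,z in [("edge right top",S(655,57),.0605),("base near-left",S(580,212),.01),("base far-left",S(447,178),.01),("base far-right",S(545,68),.01)]: print(nm,onz("side",*p,z))
D=lambda x,y:(240+(x-585)/3-.3,225+(y-300)/3-.3)
for nm,p,z in [("tab left top near",D(605,462),.156),("tab right top",D(752,318),.156),("tab bottom left",D(630,575),.006)]: print(nm,onz("side",*p,z))
# loose racks etc
for nm,p,z in[("rackA",(287,199),.042),("rackB",(371,122),.042),("thick top L",(163,153),.162),("thick top R",(252,142),.162),("orange far",(184,268),.15),("orange near",(142,350),.15),("box",(453,221),.034),("purple",(330,258),.03)]: print(nm,onz("top",*p,z))
E
```

```text
base far [ 0.6215 -0.1893  0.01  ] [ 0.6524 -0.3239  0.01  ] mid [ 0.6369 -0.2566  0.01  ] len 0.13807393231476567 yaw 12.923258630676639
edge up [ 0.5223 -0.2223  0.0605] [ 0.5459 -0.3364  0.0605] mid [ 0.5341 -0.2793  0.0605] len 0.11648595131354968 yaw 11.703871094439645
edge lo [ 0.5127 -0.2277  0.0535] [ 0.5375 -0.3398  0.0535] mid [ 0.5251 -0.2838  0.0535] len 0.11477530131510992 yaw 12.480983190973015
tab far [0.4431 0.303  0.156 ] [0.4597 0.1045 0.156 ] mid [0.4514 0.2038 0.156 ] len 0.19919157784603708 yaw 4.780094487967819
tab mid [0.4379 0.2992 0.156 ] [0.4559 0.1036 0.156 ] mid [0.4469 0.2014 0.156 ] len 0.19646158126343588 yaw 5.262672177092656
dock far [0.475  0.2549 0.034 ] [0.4845 0.1449 0.034 ] mid [0.4797 0.1999 0.034 ] len 0.11039352809273281 yaw 4.975943390801299
dock near [0.4094 0.2475 0.034 ] [0.4197 0.1388 0.034 ] mid [0.4145 0.1932 0.034 ] len 0.10920583225337793 yaw 5.416381915291443
edge right top [ 0.5471 -0.3368  0.0605]
base near-left [ 0.5222 -0.2086  0.01  ]
base far-left [ 0.6184 -0.1827  0.01  ]
base far-right [ 0.6433 -0.3376  0.01  ]
tab left top near [0.4349 0.3068 0.156 ]
tab right top [0.4492 0.1159 0.156 ]
tab bottom left [0.4336 0.3029 0.006 ]
rackA [ 0.5288 -0.0194  0.042 ]
rackB [ 0.7308 -0.2448  0.042 ]
thick top L [0.6286 0.263  0.162 ]
thick top R [0.6516 0.0535 0.162 ]
orange far [0.358  0.2125 0.15  ]
orange near [0.1774 0.3024 0.15  ]
box [ 0.4633 -0.4505  0.034 ]
purple [ 0.3743 -0.128   0.03  ]
```

```bash
cat >> h.py <<'E'
np.set_printoptions(precision=4,suppress=True)
def plan(pos,rot):
    "turn first (tool axes, deg), then shift in cm along turned tool axes"
    s=manip.read_state(); R0=R.from_rotvec(s["eef_rot"])
    print("turn deg",np.degrees((R0.inv()*rot).as_rotvec()),"shift cm",rot.inv().apply(np.array(pos)-s["ee_pos"])*100)
def toolrot(xaxis,zaxis):
    z=np.array(zaxis)/np.linalg.norm(zaxis); x=np.array(xaxis,float); x-=z*(x@z); x/=np.linalg.norm(x)
    return R.from_matrix(np.c_[x,np.cross(z,x),z])
SY=np.radians(12.3); SO=np.array([.595,-.2665,0]); SX=np.array([np.cos(SY),np.sin(SY),0]); SYV=np.array([-np.sin(SY),np.cos(SY),0])
def st(x,y,z): return SO+SX*x+SYV*y+np.array([0,0,z])
E
python3 - <<'E'
from h import *
r=toolrot(SX,[0,0,-1]); plan(st(-.112,0,.2),r)
E
```

```text
turn deg [-0.0684 -0.0035 10.782 ] shift cm [ 30.9704 -15.2874  -0.0372]
```

Emit:
jog_arm:
  commands:
    - {"fingers": -1,"translation": [0,0,0],"dr": [0,0,5.4]}
    - {"fingers": -1,"translation": [0,0,0],"dr": [0,0,5.4]}
    - {"fingers": -1,"translation": [3.4,-1.7,0],"dr": [0,0,0]}
    - {"fingers": -1,"translation": [3.4,-1.7,0],"dr": [0,0,0]}
    - {"fingers": -1,"translation": [3.4,-1.7,0],"dr": [0,0,0]}
    - {"fingers": -1,"translation": [3.4,-1.7,0],"dr": [0,0,0]}
    - {"fingers": -1,"translation": [3.4,-1.7,0],"dr": [0,0,0]}
    - {"fingers": -1,"translation": [3.4,-1.7,0],"dr": [0,0,0]}
    - {"fingers": -1,"translation": [3.4,-1.7,0],"dr": [0,0,0]}
    - {"fingers": -1,"translation": [3.4,-1.7,0],"dr": [0,0,0]}
    - {"fingers": -1,"translation": [3.4,-1.7,0],"dr": [0,0,0]}
  force: 60

```text
clock: 1.2
ee_pos: [0.483, -0.2901, 0.1999]
eef_rot: [-3.123, -0.336, 0.001]
wrist_force: [-0.3, -1.1, -0.2]
finger_gap: 0.0001
gripper_force: 0.0
```

```bash
python3 - <<'E'
from h import *
r=toolrot(SX,[0,0,-1]); plan(st(-.112,0,.045),r); print(manip.read_state()["ee_pos"])
a=snap("top","top1"); b=snap("side","side1")
o=np.vstack([cv2.resize(a[130:230,310:440],None,fx=4,fy=4,interpolation=2)[:300],cv2.resize(b[150:225,290:420],None,fx=4,fy=4,interpolation=2)])
cv2.imwrite("pics/c1.png",o[:,:,::-1])
E
```

```text
turn deg [-0.0258  0.0214 -0.0212] shift cm [ 0.2456  0.0791 15.4899]
[ 0.483  -0.2901  0.1999]
```

View pics/c1.png

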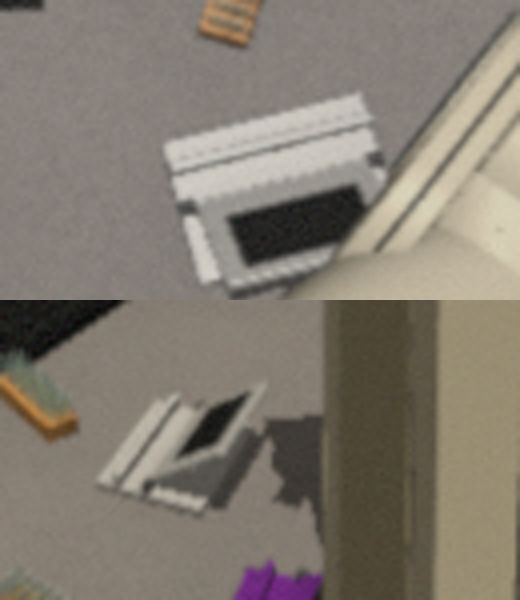

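Emit:
jog_arm:
  commands:
    - {"fingers": -1,"translation": [0,0,3],"dr": [0,0,0]}
    - {"fingers": -1,"translation": [0,0,3],"dr": [0,0,0]}
    - {"fingers": -1,"translation": [0,0,3],"dr": [0,0,0]}
    - {"fingers": -1,"translation": [0,0,3],"dr": [0,0,0]}
    - {"fingers": -1,"translation": [0,0,2.5],"dr": [0,0,0]}
    - {"fingers": -1,"translation": [0,0,1.3],"dr": [0,0,0]}
    - {"fingers": -1,"translation": [0,0,0],"dr": [0,0,0]}
    - {"fingers": -1,"translation": [1,0.08,0],"dr": [0,0,0]}
    - {"fingers": -1,"translation": [0.5,0,0],"dr": [0,0,0]}
    - {"fingers": -1,"translation": [0.5,0,0],"dr": [0,0,0]}
    - {"fingers": -1,"translation": [0.5,0,0],"dr": [0,0,0]}

```text
clock: 2.4
ee_pos: [0.5075, -0.2869, 0.0428]
eef_rot: [3.123, 0.336, 0.001]
wrist_force: [-0.5, -0.1, -0.7]
finger_gap: 0.0001
gripper_force: 0.0
```

Emit:
jog_arm:
  commands:
    - {"fingers": -1,"translation": [0.5,0,0],"dr": [0,0,0]}
    - {"fingers": -1,"translation": [0.5,0,0],"dr": [0,0,0]}
    - {"fingers": -1,"translation": [0.5,0,0],"dr": [0,0,0]}
    - {"fingers": -1,"translation": [0,0,0],"dr": [0,0,0]}

```text
clock: 2.8
ee_pos: [0.5219, -0.2835, 0.0421]
eef_rot: [-3.123, -0.337, -0.0]
wrist_force: [-0.4, -0.6, 0.2]
finger_gap: -0.0001
gripper_force: 0.0
```

Emit:
jog_arm:
  commands:
    - {"fingers": -1,"translation": [0.4,0,0],"dr": [0,0,0]}
    - {"fingers": -1,"translation": [0.4,0,0],"dr": [0,0,0]}
    - {"fingers": -1,"translation": [0.4,0,0],"dr": [0,0,0]}
    - {"fingers": -1,"translation": [0,0,0],"dr": [0,0,0]}

```text
clock: 3.2
ee_pos: [0.5335, -0.2811, 0.0422]
eef_rot: [3.123, 0.336, 0.0]
wrist_force: [0.5, 0.4, -0.0]
finger_gap: -0.0001
gripper_force: 0.0
```

```bash
python3 - <<'E'
from h import *
print(manip.read_state()["wrist_force"])
a=snap("top","top2"); b=snap("side","side2")
o=np.vstack([cv2.resize(a[130:230,310:440],None,fx=4,fy=4,interpolation=2)[:300],cv2.resize(b[150:225,290:420],None,fx=4,fy=4,interpolation=2)])
cv2.imwrite("pics/c2.png",o[:,:,::-1])
E
```

```text
[ 0.5044  0.4343 -0.0023]
```

View pics/c2.png

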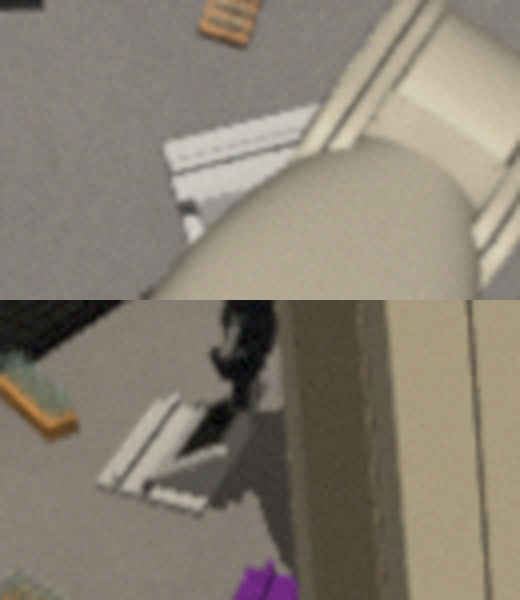

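Emit:
jog_arm:
  commands:
    - {"fingers": -1,"translation": [0.4,0,0],"dr": [0,0,0]}
    - {"fingers": -1,"translation": [0.4,0,0],"dr": [0,0,0]}
    - {"fingers": -1,"translation": [0,0,0],"dr": [0,0,0]}

```text
clock: 3.6
ee_pos: [0.5414, -0.2794, 0.0422]
eef_rot: [3.123, 0.336, 0.0]
wrist_force: [0.3, -0.2, 0.7]
finger_gap: -0.0001
gripper_force: 0.0
```

```bash
python3 - <<'E'
from h import *
s=manip.read_state(); p=s["ee_pos"]; print(p,s["wrist_force"],s["joint_torque"])
b=snap("side","side3"); a=snap("top","top3")
im=b.copy()
q=proj("side",[p,p+[0,0,.05],p+[0,0,.1]]); print(q)
z=cv2.resize(im[120:220,300:420],None,fx=6,fy=6,interpolation=2)
for u,v in q: cv2.circle(z,(int((u-300)*6+3),int((v-120)*6+3)),5,(255,0,0),1)
for X,Y,Z in [(48,70,10),(48,-70,10),(-69,60,60.5),(-69,-60,60.5),(-73,60,53.5),(-27,60,93.5),(-27,-60,93.5)]:
    u,v=proj("side",st(X/1e3,Y/1e3,Z/1e3))[0]; cv2.circle(z,(int((u-300)*6+3),int((v-120)*6+3)),4,(0,255,0),1)
cv2.imwrite("pics/c3.png",z[:,:,::-1])
E
```

```text
[ 0.5414 -0.2794  0.0422] [ 0.3005 -0.1866  0.7186] [  0.0862 -66.0688  31.0437   0.0382   0.0194   0.0705]
[[347.8507 182.9842]
 [348.6633 171.2866]
 [349.5089 159.0391]]
```

View pics/c3.png

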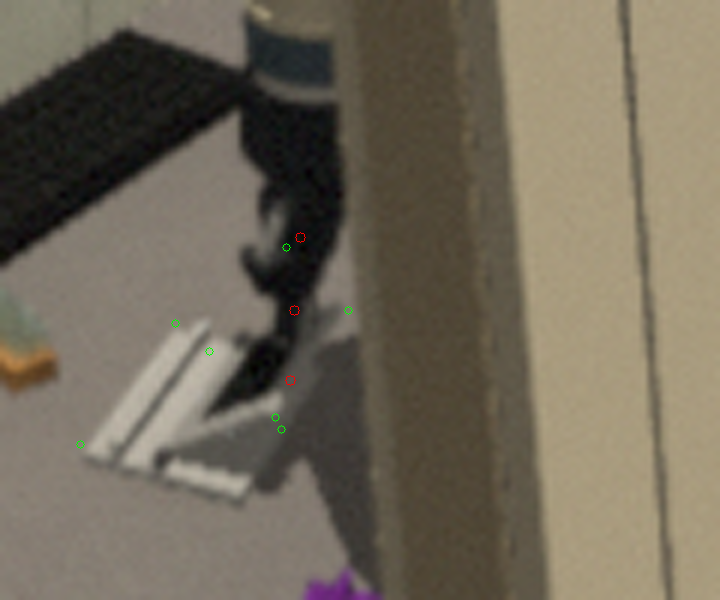

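```bash
python3 - <<'E'
import cv2,numpy as np
r=[]
for f in ("side0","side1","side2","side3"):
    r.append(cv2.resize(cv2.imread(f"pics/{f}.png")[155:210,308:365],None,fx=7,fy=5.4,interpolation=2))
o=np.vstack([np.hstack(r[:2]),np.hstack(r[2:])]);print(o.shape)
cv2.imwrite("pics/c4.png",o[:600,:800])
E
```

```text
(594, 798, 3)
```

View pics/c4.png

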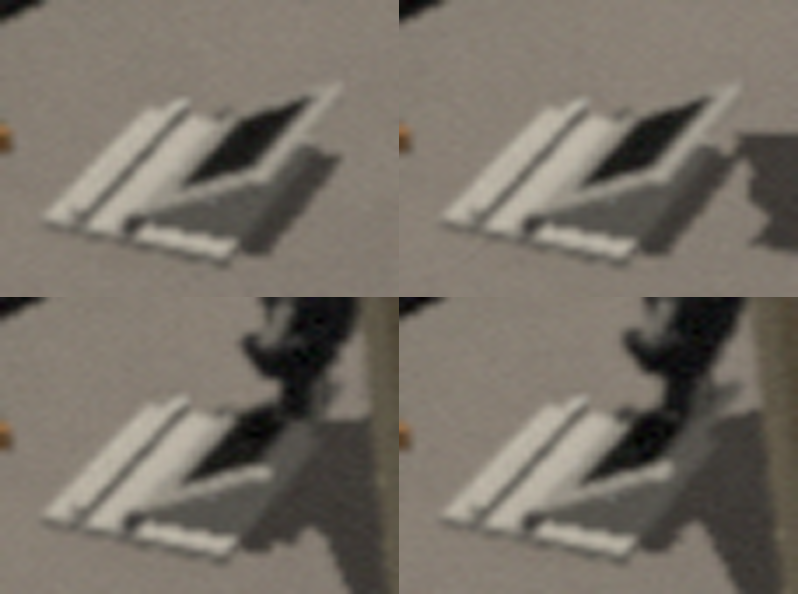

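Emit:
jog_arm:
  commands:
    - {"fingers": -1,"translation": [0.4,0,0],"dr": [0,0,0]}
    - {"fingers": -1,"translation": [0.4,0,0],"dr": [0,0,0]}
    - {"fingers": -1,"translation": [0.4,0,0],"dr": [0,0,0]}

```text
clock: 4.0
ee_pos: [0.553, -0.2769, 0.0422]
eef_rot: [3.124, 0.336, 0.0]
wrist_force: [0.7, -0.3, -0.9]
finger_gap: 0.0003
gripper_force: 0.0
```

Emit:
jog_arm:
  commands:
    - {"fingers": -1,"translation": [0.4,0,0],"dr": [0,0,0]}
    - {"fingers": -1,"translation": [0.3,0,0],"dr": [0,0,0]}

```text
clock: 4.2
ee_pos: [0.5598, -0.2753, 0.0421]
eef_rot: [-3.124, -0.336, -0.0]
wrist_force: [0.7, -0.3, -0.7]
finger_gap: 0.0001
gripper_force: 0.0
```

Emit:
jog_arm:
  commands:
    - {"fingers": -1,"translation": [0.3,0,0],"dr": [0,0,0]}
    - {"fingers": -1,"translation": [0.3,0,0],"dr": [0,0,0]}

```text
clock: 4.4
ee_pos: [0.5655, -0.274, 0.0421]
eef_rot: [-3.124, -0.336, 0.0]
wrist_force: [0.6, -0.5, 0.1]
finger_gap: -0.0001
gripper_force: 0.0
```

```bash
python3 - <<'E'
from h import *
b=snap("side","side4"); snap("top","top4")
cv2.imwrite("pics/c5.png",cv2.resize(b[130:215,300:375],None,fx=7,fy=7,interpolation=2)[:,:,::-1])
E
```

```text
(no output)
```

View pics/c5.png

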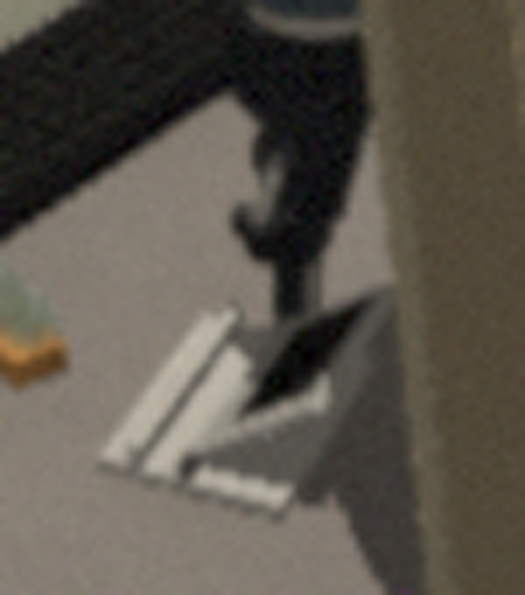

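```bash
python3 - <<'E'
from h import *
s=manip.read_state(); p=s["ee_pos"];print(p,s["wrist_force"])
print(proj("side",[p+[0,0,d] for d in(0,.02,.03,.05,.07,.15,.2)]))
A=lambda x,y:(340+x/5-.4,145+y/5-.4)
S=lambda x,y:(308+x/7-.5,155+y/5.4-.5)
for n,a,b in[("edge R",A(350,222),S(340,85)),("edge L up",A(130,272),S(270,165)),("edge L lo",A(140,292),S(268,180)),("base farL",A(55,103),S(45,218)),("base farR",A(302,42),S(160,105)),("lip R",A(315,60),S(188,100)),("base nearL",A(105,282),S(232,258))]:
    P,e=tri(a,b);print(n,P,e,"stand:",(P-SO)@np.c_[SX,SYV,[0,0,1]])
E
```

```text
[ 0.5656 -0.274   0.0421] [-0.8511 -0.5212 -0.5922]
[[341.3595 181.2434]
 [341.6192 176.6393]
 [341.7506 174.3059]
 [342.0166 169.5748]
 [342.2868 164.7566]
 [343.4119 144.573 ]
 [344.1523 131.176 ]]
edge R [ 0.5449 -0.3356  0.0654] 0.000492496042592639 stand: [-0.0636 -0.0568  0.0654]
edge L up [ 0.5171 -0.2224  0.0775] 0.0067736586268194055 stand: [-0.0667  0.0597  0.0775]
edge L lo [ 0.5131 -0.2257  0.0647] 0.004144574448598311 stand: [-0.0713  0.0573  0.0647]
base farL [ 0.623  -0.1893  0.0051] 0.0012492441361404785 stand: [0.0438 0.0695 0.0051]
base farR [ 0.6509 -0.3245  0.0107] 0.002902893372815966 stand: [ 0.0423 -0.0685  0.0107]
lip R [ 0.6383 -0.3305  0.0172] 0.00537797869080616 stand: [ 0.0287 -0.0718  0.0172]
base nearL [ 0.5247 -0.2136  0.0043] 0.0007060818605201065 stand: [-0.0574  0.0667  0.0043]
```

Emit:
jog_arm:
  commands:
    - {"fingers": -1,"translation": [0,0,-3],"dr": [0,0,0]}
    - {"fingers": -1,"translation": [0,0,-3],"dr": [0,0,0]}
    - {"fingers": -1,"translation": [0,0,-2],"dr": [0,0,0]}
    - {"fingers": -1,"translation": [0,0,0],"dr": [0,0,0]}

```text
clock: 4.9
ee_pos: [0.5664, -0.2749, 0.1254]
eef_rot: [3.12, 0.336, 0.006]
wrist_force: [0.6, 0.9, -0.4]
finger_gap: -0.0002
gripper_force: 0.0
```

```bash
python3 - <<'E'
from h import *
s=manip.read_state(); p=s["ee_pos"];print(p,s["wrist_force"])
b=snap("side","side5"); snap("top","top5")
z=cv2.resize(b[110:210,300:380],None,fx=7,fy=6,interpolation=2)
for d in(0,.03,.073): 
    u,v=proj("side",p+[0,0,d])[0]; print(u,v); cv2.circle(z,(int((u-300)*7+3),int((v-110)*6+3)),4,(255,0,0),1)
cv2.imwrite("pics/c6.png",z[:,:,::-1])
E
```

```text
[ 0.5664 -0.2749  0.1254] [ 0.5834  0.8984 -0.3948]
342.416005371005 161.33064798843475
342.83280751537586 153.84806132782074
343.4478513210135 142.7550298543126
```

View pics/c6.png

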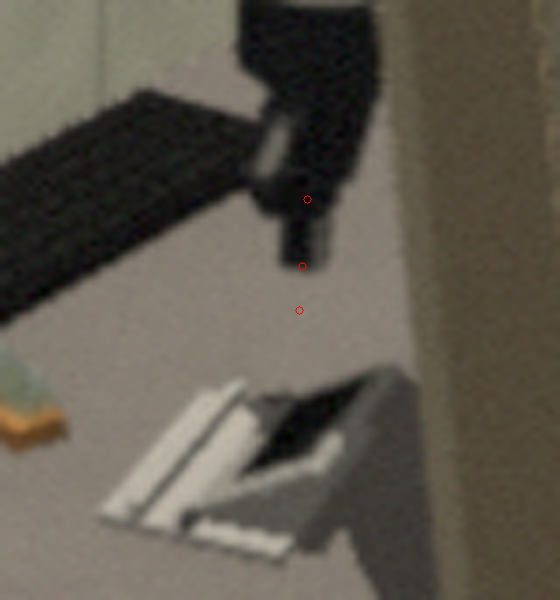

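Emit:
jog_arm:
  commands:
    - {"fingers": -1,"translation": [-3.5,0,0],"dr": [0,0,0]}
    - {"fingers": -1,"translation": [-3.5,0,0],"dr": [0,0,0]}
    - {"fingers": -1,"translation": [-3.5,0,0],"dr": [0,0,0]}
    - {"fingers": -1,"translation": [0,0,3],"dr": [0,0,0]}
    - {"fingers": -1,"translation": [0,0,3],"dr": [0,0,0]}
    - {"fingers": -1,"translation": [0,0,2.5],"dr": [0,0,0]}
    - {"fingers": -1,"translation": [0,0,1],"dr": [0,0,0]}
    - {"fingers": -1,"translation": [0,0,1],"dr": [0,0,0]}
    - {"fingers": -1,"translation": [0,0,0.5],"dr": [0,0,0]}
    - {"fingers": -1,"translation": [0,0,0],"dr": [0,0,0]}

```text
clock: 6.0
ee_pos: [0.4627, -0.2964, 0.012]
eef_rot: [-3.123, -0.336, 0.0]
wrist_force: [0.2, -0.4, 0.4]
finger_gap: 0.0
gripper_force: 0.0
```

```bash
python3 - <<'E'
from h import *
p=[.2155,-.5057,.1996]
print(proj("top",[p,np.array(p)+[0,0,.03],np.array(p)+[0,0,.073]]),proj("side",p))
s=manip.read_state();p=s["ee_pos"];print(p,s["wrist_force"],proj("side",p))
a=cv2.imread("pics/top0.png")[295:375,470:580]
cv2.imwrite("pics/c7.png",cv2.resize(a,None,fx=6,fy=6,interpolation=2))
snap("side","side6")
E
```

```text
[[504.9318 326.914 ]
 [510.195  328.7971]
 [518.2984 331.6975]] [[469.7726 148.5017]]
[ 0.4627 -0.2964  0.012 ] [ 0.1716 -0.387   0.352 ] [[368.5651 195.7129]]
```

View pics/c7.png

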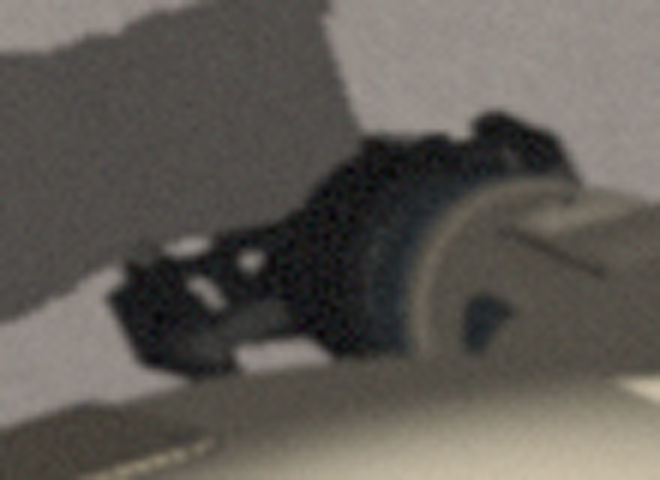

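Emit:
jog_arm:
  commands:
    - {"fingers": -1,"translation": [0,0,0.4],"dr": [0,0,0]}
    - {"fingers": -1,"translation": [0,0,0.4],"dr": [0,0,0]}
    - {"fingers": -1,"translation": [0,0,0],"dr": [0,0,0]}

```text
clock: 6.35
ee_pos: [0.4626, -0.2963, 0.0039]
eef_rot: [-3.123, -0.336, 0.0]
wrist_force: [-0.2, 0.4, -0.3]
finger_gap: 0.0001
gripper_force: 0.0
```

Emit:
jog_arm:
  commands:
    - {"fingers": -1,"translation": [0,0,0.4],"dr": [0,0,0]}
    - {"fingers": -1,"translation": [0,0,0],"dr": [0,0,0]}

```text
clock: 6.55
ee_pos: [0.4625, -0.2963, -0.0002]
eef_rot: [-3.123, -0.336, 0.0]
wrist_force: [-0.5, 0.3, 0.4]
finger_gap: -0.0003
gripper_force: 0.0
```

Emit:
jog_arm:
  commands:
    - {"fingers": -1,"translation": [0,0,0.4],"dr": [0,0,0]}
    - {"fingers": -1,"translation": [0,0,0],"dr": [0,0,0]}

```text
clock: 6.75
ee_pos: [0.4625, -0.2963, -0.0043]
eef_rot: [-3.123, -0.336, 0.001]
wrist_force: [-0.1, 0.1, 0.5]
finger_gap: -0.0
gripper_force: 0.0
```

Emit:
jog_arm:
  commands:
    - {"fingers": -1,"translation": [0,0,0.4],"dr": [0,0,0]}
    - {"fingers": -1,"translation": [0,0,0.4],"dr": [0,0,0]}
    - {"fingers": -1,"translation": [0,0,0.3],"dr": [0,0,0]}
    - {"fingers": -1,"translation": [0,0,0],"dr": [0,0,0]}

```text
clock: 7.15
ee_pos: [0.4624, -0.2962, -0.0154]
eef_rot: [-3.123, -0.336, 0.001]
wrist_force: [-0.1, 0.3, -0.1]
finger_gap: 0.0001
gripper_force: 0.0
```

Emit:
jog_arm:
  commands:
    - {"fingers": -1,"translation": [0,0,0.3],"dr": [0,0,0]}
    - {"fingers": -1,"translation": [0,0,0],"dr": [0,0,0]}

```text
clock: 7.35
ee_pos: [0.4626, -0.2964, -0.0181]
eef_rot: [-3.123, -0.336, 0.0]
wrist_force: [1.1, -0.5, -0.4]
finger_gap: 0.0002
gripper_force: 0.0
```

Emit:
jog_arm:
  commands:
    - {"fingers": -1,"translation": [0,0,0.3],"dr": [0,0,0]}
    - {"fingers": -1,"translation": [0,0,0],"dr": [0,0,0]}

```text
clock: 7.55
ee_pos: [0.4626, -0.2963, -0.0211]
eef_rot: [-3.123, -0.336, 0.0]
wrist_force: [0.5, -0.4, -0.8]
finger_gap: -0.0001
gripper_force: 0.0
```

Emit:
jog_arm:
  commands:
    - {"fingers": -1,"translation": [0,0,0.3],"dr": [0,0,0]}
    - {"fingers": -1,"translation": [0,0,0],"dr": [0,0,0]}

```text
clock: 7.75
ee_pos: [0.4625, -0.2963, -0.0242]
eef_rot: [-3.123, -0.336, 0.0]
wrist_force: [-0.0, 0.0, 0.3]
finger_gap: -0.0001
gripper_force: 0.0
```

Emit:
jog_arm:
  commands:
    - {"fingers": -1,"translation": [0,0,0.3],"dr": [0,0,0]}
    - {"fingers": -1,"translation": [0,0,0],"dr": [0,0,0]}

```text
clock: 7.95
ee_pos: [0.4625, -0.2963, -0.0272]
eef_rot: [-3.123, -0.336, 0.001]
wrist_force: [0.9, 0.4, 0.0]
finger_gap: -0.0001
gripper_force: 0.0
```

Emit:
jog_arm:
  commands:
    - {"fingers": -1,"translation": [0,0,0.2],"dr": [0,0,0]}
    - {"fingers": -1,"translation": [0,0,0],"dr": [0,0,0]}

```text
clock: 8.15
ee_pos: [0.4626, -0.2964, -0.029]
eef_rot: [-3.123, -0.336, 0.0]
wrist_force: [-0.1, 0.5, 0.3]
finger_gap: -0.0003
gripper_force: 0.0
```

Emit:
jog_arm:
  commands:
    - {"fingers": -1,"translation": [0,0,0.2],"dr": [0,0,0]}
    - {"fingers": -1,"translation": [0,0,0],"dr": [0,0,0]}

```text
clock: 8.35
ee_pos: [0.4627, -0.2964, -0.0309]
eef_rot: [3.124, 0.336, 0.0]
wrist_force: [-0.7, -0.3, 1.0]
finger_gap: -0.0001
gripper_force: 0.0
```

Emit:
jog_arm:
  commands:
    - {"fingers": -1,"translation": [0,0,0.2],"dr": [0,0,0]}
    - {"fingers": -1,"translation": [0,0,0],"dr": [0,0,0]}

```text
clock: 8.55
ee_pos: [0.4628, -0.2966, -0.0311]
eef_rot: [3.122, 0.336, 0.001]
wrist_force: [-4.5, 4.4, 21.3]
finger_gap: -0.0001
gripper_force: 10.6
```

Emit:
jog_arm:
  commands:
    - {"fingers": -1,"translation": [0,0,0.2],"dr": [0,0,0]}
    - {"fingers": -1,"translation": [0,0,0],"dr": [0,0,0]}

```text
clock: 8.75
ee_pos: [0.4629, -0.2967, -0.0312]
eef_rot: [3.121, 0.336, 0.003]
wrist_force: [-12.0, 8.2, 43.8]
finger_gap: -0.0003
gripper_force: 21.8
```

Emit:
jog_arm:
  commands:
    - {"fingers": -1,"translation": [0,0,0.2],"dr": [0,0,0]}
    - {"fingers": -1,"translation": [0,0,0],"dr": [0,0,0]}

```text
clock: 8.95
ee_pos: [0.463, -0.2967, -0.0313]
eef_rot: [3.12, 0.336, 0.004]
wrist_force: [-17.9, 12.4, 65.9]
finger_gap: 0.0005
gripper_force: 33.0
```

```bash
python3 - <<'E'
from h import *
b=snap("side","side7"); print(manip.read_state()["ee_pos"])
cv2.imwrite("pics/c8.png",cv2.resize(b[130:215,310:420],None,fx=6,fy=6,interpolation=2)[:,:,::-1])
E
```

```text
[ 0.463  -0.2968 -0.0313]
```

Emit:
jog_arm:
  commands:
    - {"fingers": -1,"translation": [0,0,-1.5],"dr": [0,0,0]}
    - {"fingers": -1,"translation": [0,0,-1.7],"dr": [0,0,0]}
    - {"fingers": -1,"translation": [0,0,-1.7],"dr": [0,0,0]}
    - {"fingers": -1,"translation": [1,0,0],"dr": [0,0,0]}
    - {"fingers": -1,"translation": [1,0,0],"dr": [0,0,0]}
    - {"fingers": -1,"translation": [0.5,0,0],"dr": [0,0,0]}
    - {"fingers": -1,"translation": [0.5,0,0],"dr": [0,0,0]}
    - {"fingers": -1,"translation": [0.5,0,0],"dr": [0,0,0]}
    - {"fingers": -1,"translation": [0.5,0,0],"dr": [0,0,0]}

```text
clock: 9.9
ee_pos: [0.502, -0.2877, 0.0117]
eef_rot: [-3.123, -0.336, 0.001]
wrist_force: [0.4, -0.2, -0.2]
finger_gap: -0.0004
gripper_force: 0.0
```

Emit:
jog_arm:
  commands:
    - {"fingers": -1,"translation": [0.4,0,0],"dr": [0,0,0]}
    - {"fingers": -1,"translation": [0.4,0,0],"dr": [0,0,0]}
    - {"fingers": -1,"translation": [0.4,0,0],"dr": [0,0,0]}

```text
clock: 10.2
ee_pos: [0.5137, -0.2853, 0.0122]
eef_rot: [-3.124, -0.336, 0.0]
wrist_force: [0.2, 0.2, -0.9]
finger_gap: 0.0006
gripper_force: 0.0
```

Emit:
jog_arm:
  commands:
    - {"fingers": -1,"translation": [0.4,0,0],"dr": [0,0,0]}
    - {"fingers": -1,"translation": [0.4,0,0],"dr": [0,0,0]}
    - {"fingers": -1,"translation": [0.4,0,0],"dr": [0,0,0]}

```text
clock: 10.5
ee_pos: [0.5191, -0.2841, 0.0124]
eef_rot: [3.122, 0.331, -0.02]
wrist_force: [-44.0, -10.2, 29.1]
finger_gap: -0.0001
gripper_force: 23.2
```

Emit:
jog_arm:
  commands:
    - {"fingers": -1,"translation": [-1.5,0,0],"dr": [0,0,0]}
    - {"fingers": -1,"translation": [-2,0,-1.5],"dr": [0,0,0]}
    - {"fingers": -1,"translation": [0,0,-1.5],"dr": [0,0,0]}
    - {"fingers": -1,"translation": [0,0,0],"dr": [0,7.5,0]}
    - {"fingers": -1,"translation": [0,0,0],"dr": [0,7.5,0]}
    - {"fingers": -1,"translation": [0,0,0],"dr": [0,7.5,0]}
    - {"fingers": -1,"translation": [0,0,0],"dr": [0,7.5,0]}
    - {"fingers": -1,"translation": [0,0,0],"dr": [0,0,0]}

```text
clock: 11.3
ee_pos: [0.4884, -0.2896, 0.041]
eef_rot: [-2.963, -0.312, -0.796]
wrist_force: [-0.1, 0.1, -0.1]
finger_gap: 0.0003
gripper_force: 0.0
```

```bash
python3 - <<'E'
s=open("h.py").read().replace("[.595,-.2665,0]","[.592,-.2675,0]"); open("h.py","w").write(s+'''
OFF=.031
def rep(tip,rot): return np.array(tip)+OFF*rot.apply([0,0,1])
''')
from h import *
a=np.radians(30); r=toolrot(SX,SX*np.sin(a)-np.array([0,0,np.cos(a)])); plan(rep(st(-.09,0,.028),r),r)
E
```

```text
turn deg [-0.0444 -0.0916 -0.2745] shift cm [0.7301 0.0445 5.0228]
```

Emit:
jog_arm:
  commands:
    - {"fingers": -1,"translation": [0,0,2.5],"dr": [0,0,0]}
    - {"fingers": -1,"translation": [0.7,0,2.5],"dr": [0,0,0]}
    - {"fingers": -1,"translation": [0.43,0,0.25],"dr": [0,0,0]}
    - {"fingers": -1,"translation": [0.43,0,0.25],"dr": [0,0,0]}
    - {"fingers": -1,"translation": [0.43,0,0.25],"dr": [0,0,0]}

```text
clock: 11.8
ee_pos: [0.5367, -0.2807, 0.0032]
eef_rot: [-2.966, -0.32, -0.794]
wrist_force: [-0.4, 0.2, 1.0]
finger_gap: 0.0003
gripper_force: 0.0
```

Emit:
jog_arm:
  commands:
    - {"fingers": -1,"translation": [0.43,0,0.25],"dr": [0,0,0]}
    - {"fingers": -1,"translation": [0,0,0],"dr": [0,0,0]}

```text
clock: 12.0
ee_pos: [0.5415, -0.2796, 0.003]
eef_rot: [-2.966, -0.32, -0.796]
wrist_force: [-0.1, 0.8, 0.0]
finger_gap: -0.0
gripper_force: 0.0
```

Emit:
jog_arm:
  commands:
    - {"fingers": -1,"translation": [0.4,0,0],"dr": [0,0,0]}
    - {"fingers": -1,"translation": [0.4,0,-0.1],"dr": [0,0,0]}
    - {"fingers": -1,"translation": [0,0,0],"dr": [0,0,0]}

```text
clock: 12.3
ee_pos: [0.5475, -0.2783, 0.0079]
eef_rot: [-2.966, -0.319, -0.796]
wrist_force: [-0.3, 0.2, 0.2]
finger_gap: 0.0001
gripper_force: 0.0
```

Emit:
jog_arm:
  commands:
    - {"fingers": -1,"translation": [0.4,0,-0.2],"dr": [0,0,0]}
    - {"fingers": -1,"translation": [0.4,0,-0.2],"dr": [0,0,0]}
    - {"fingers": -1,"translation": [0.4,0,-0.2],"dr": [0,0,0]}

```text
clock: 12.6
ee_pos: [0.5539, -0.2762, 0.0181]
eef_rot: [-2.965, -0.318, -0.793]
wrist_force: [-2.3, -0.1, -4.0]
finger_gap: 0.0001
gripper_force: 1.8
```

Emit:
jog_arm:
  commands:
    - {"fingers": -1,"translation": [0.5,0,-0.25],"dr": [0,0,0]}
    - {"fingers": -1,"translation": [0.5,0,-0.22],"dr": [0,0,0]}
    - {"fingers": -1,"translation": [0.5,0,-0.2],"dr": [0,0,0]}
    - {"fingers": -1,"translation": [0.5,0,-0.15],"dr": [0,0,0]}
    - {"fingers": -1,"translation": [0.5,0,-0.1],"dr": [0,0,0]}

```text
clock: 13.1
ee_pos: [0.571, -0.2728, 0.039]
eef_rot: [-2.965, -0.319, -0.794]
wrist_force: [-3.4, -1.4, -4.7]
finger_gap: 0.0002
gripper_force: 2.5
```

Emit:
jog_arm:
  commands:
    - {"fingers": -1,"translation": [0.5,0,-0.1],"dr": [0,0,0]}
    - {"fingers": -1,"translation": [0.5,0,-0.05],"dr": [0,0,0]}
    - {"fingers": -1,"translation": [0.4,0,0],"dr": [0,0,0]}

```text
clock: 13.4
ee_pos: [0.5743, -0.2717, 0.0414]
eef_rot: [-2.974, -0.306, -0.766]
wrist_force: [-53.1, -19.7, -11.1]
finger_gap: -0.0002
gripper_force: 28.3
```

Emit:
jog_arm:
  commands:
    - {"fingers": -1,"translation": [0,0,0],"dr": [0,0,0]}
    - {"fingers": -1,"translation": [-1.5,0,0],"dr": [0,0,0]}
    - {"fingers": -1,"translation": [-2,0,0],"dr": [0,0,0]}
    - {"fingers": -1,"translation": [-1,0,-3],"dr": [0,0,0]}
    - {"fingers": -1,"translation": [0,0,-4],"dr": [0,0,0]}
    - {"fingers": -1,"translation": [0,0,-4],"dr": [0,0,0]}

```text
clock: 14.0
ee_pos: [0.4903, -0.2905, 0.1217]
eef_rot: [-2.964, -0.32, -0.797]
wrist_force: [-0.1, -1.7, 0.2]
finger_gap: 0.0001
gripper_force: 0.0
```

```bash
python3 - <<'E'
from h import *
a=snap("top","top8"); b=snap("side","side8")
x=cv2.resize(b[140:215,300:380],None,fx=7,fy=7,interpolation=2)
for X,Y,Z in [(-27,60,93.5),(-27,-60,93.5),(-34,60,90.5),(48,70,10),(48,-70,10)]:
    u,v=proj("side",st(X/1e3,Y/1e3,Z/1e3))[0]; cv2.circle(x,(int((u-300)*7+3),int((v-140)*7+3)),4,(0,255,0),1)
cv2.imwrite("pics/c9.png",x[:,:,::-1])
E
```

```text
(no output)
```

View pics/c9.png

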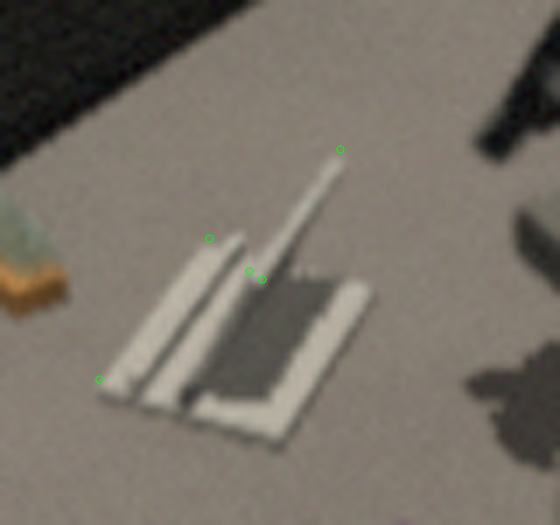

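Emit:
jog_arm:
  commands:
    - {"fingers": -1,"translation": [0,0,-4],"dr": [0,0,0]}
    - {"fingers": -1,"translation": [0,0,-4],"dr": [0,0,0]}
    - {"fingers": -1,"translation": [0,0,-4],"dr": [0,0,0]}
    - {"fingers": 0,"translation": [0,0,0],"dr": [0,-7.5,0]}
    - {"fingers": 0,"translation": [0,0,0],"dr": [0,-7.5,0]}
    - {"fingers": 0,"translation": [0,0,0],"dr": [0,-7.5,0]}
    - {"fingers": 0,"translation": [0,0,0],"dr": [0,-7.5,0]}
    - {"fingers": 0,"translation": [0,0,0],"dr": [0,0,-8.2]}
    - {"fingers": 0,"translation": [0,0,0],"dr": [0,0,-8.2]}
    - {"fingers": 0,"translation": [0,0,0],"dr": [0,0,-8.2]}
    - {"fingers": 0,"translation": [0,0,0],"dr": [0,0,-8.2]}
    - {"fingers": 0,"translation": [0,0,0],"dr": [0,0,-8.2]}

```text
clock: 15.3
ee_pos: [0.4329, -0.3031, 0.224]
eef_rot: [2.802, 1.417, 0.003]
wrist_force: [0.6, 0.7, -0.0]
finger_gap: 0.0424
gripper_force: 0.0
```

Emit:
jog_arm:
  commands:
    - {"fingers": 0,"translation": [0,0,0],"dr": [0,0,-8.2]}
    - {"fingers": 0,"translation": [0,0,0],"dr": [0,0,-8.2]}
    - {"fingers": 0,"translation": [0,0,0],"dr": [0,0,-8.2]}
    - {"fingers": 0,"translation": [0,0,0],"dr": [0,0,-8.2]}
    - {"fingers": 0,"translation": [0,0,0],"dr": [0,0,-8.2]}
    - {"fingers": 0,"translation": [0,0,0],"dr": [0,0,0]}

```text
clock: 15.9
ee_pos: [0.4327, -0.3031, 0.2241]
eef_rot: [2.133, 2.304, 0.002]
wrist_force: [-0.1, -0.3, -0.2]
finger_gap: 0.0424
gripper_force: 0.0
```

```bash
cat >> h.py <<'E'
TY=np.radians(5.1); TX=np.array([np.cos(TY),np.sin(TY),0]); TYV=np.array([-np.sin(TY),np.cos(TY),0]); TC=np.array([.4467,.2025,0])
D=np.array([0,0,-1.])
E
python3 - <<'E'
from h import *
print(manip.read_state())
r=toolrot(TYV,D); plan(rep(TC+[0,0,.22],r),r)
E
```

```text
{'clock': 15.9, 'joint_pos': array([-0.7707,  0.2142,  0.0221,  1.3771,  0.0011,  0.7229]), 'qd': array([-0.0034,  0.0004, -0.0018,  0.0057, -0.0036,  0.1703]), 'joint_torque': array([ -0.0524, -52.2022,  34.6747,  -0.0056,   0.0006,  -2.1346]), 'ee_pos': array([ 0.4327, -0.3031,  0.2241]), 'eef_rot': array([2.1329, 2.3043, 0.0016]), 'wrist_force': array([-0.0753, -0.269 , -0.1674]), 'ft_torque': array([ 0.0188,  0.0232, -0.0013]), 'gripper_force': 0.0, 'finger_gap': 0.04243869215541779}
turn deg [ 0.1076  0.0285 -0.6759] shift cm [50.2364  5.8927  3.5053]
```

Emit:
jog_arm:
  commands:
    - {"fingers": 0,"translation": [4.2,0.49,0],"dr": [0,0,-0.7]}
    - {"fingers": 0,"translation": [4.2,0.49,0],"dr": [0,0,0]}
    - {"fingers": 0,"translation": [4.2,0.49,0],"dr": [0,0,0]}
    - {"fingers": 0,"translation": [4.2,0.49,0],"dr": [0,0,0]}
    - {"fingers": 0,"translation": [4.2,0.49,0],"dr": [0,0,0]}
    - {"fingers": 0,"translation": [4.2,0.49,0],"dr": [0,0,0]}
    - {"fingers": 0,"translation": [4.2,0.49,0],"dr": [0,0,0]}
    - {"fingers": 0,"translation": [4.2,0.49,0],"dr": [0,0,0]}
    - {"fingers": 0,"translation": [4.2,0.49,0],"dr": [0,0,0]}
    - {"fingers": 0,"translation": [4.2,0.49,0],"dr": [0,0,0]}
    - {"fingers": 0,"translation": [4.2,0.49,0],"dr": [0,0,0]}
    - {"fingers": 0,"translation": [4.0,0.49,0],"dr": [0,0,0]}

```text
clock: 17.1
ee_pos: [0.4472, 0.2045, 0.2242]
eef_rot: [2.128, 2.311, 0.003]
wrist_force: [0.2, -0.2, -0.1]
finger_gap: 0.0432
gripper_force: 0.0
```

Emit:
jog_arm:
  commands:
    - {"fingers": 0,"translation": [0,0,0],"dr": [0,0,0]}

```text
clock: 17.2
ee_pos: [0.4472, 0.2065, 0.2237]
eef_rot: [-2.122, -2.315, -0.003]
wrist_force: [0.4, 0.3, 0.3]
finger_gap: 0.0424
gripper_force: 0.0
```

```bash
python3 - <<'E'
from h import *
r=toolrot(TYV,D); plan(rep(TC+[0,0,.121],r),r)
snap("side","side9")
E
```

```text
turn deg [ 0.051  -0.1107 -0.1197] shift cm [-0.3898 -0.0823 13.3727]
```

Emit:
jog_arm:
  commands:
    - {"fingers": 0,"translation": [-0.4,0,2],"dr": [0,0,0]}
    - {"fingers": 0,"translation": [0,0,3],"dr": [0,0,0]}
    - {"fingers": 0,"translation": [0,0,3],"dr": [0,0,0]}
    - {"fingers": 0,"translation": [0,0,1],"dr": [0,0,0]}
    - {"fingers": 0,"translation": [0,0,1],"dr": [0,0,0]}
    - {"fingers": 0,"translation": [0,0,1],"dr": [0,0,0]}

```text
clock: 17.85
ee_pos: [0.4484, 0.1979, 0.1142]
eef_rot: [2.124, 2.314, 0.002]
wrist_force: [0.1, 0.0, 1.0]
finger_gap: 0.0428
gripper_force: 0.0
```

Emit:
jog_arm:
  commands:
    - {"fingers": 0,"translation": [0,0,1],"dr": [0,0,0]}
    - {"fingers": 0,"translation": [0,0,1],"dr": [0,0,0]}
    - {"fingers": 0,"translation": [0,0,0.4],"dr": [0,0,0]}
    - {"fingers": 0,"translation": [0,0,0],"dr": [0,0,0]}

```text
clock: 18.25
ee_pos: [0.4473, 0.198, 0.0894]
eef_rot: [-2.123, -2.315, 0.001]
wrist_force: [0.3, -0.3, -0.4]
finger_gap: 0.0426
gripper_force: 0.0
```

Emit:
jog_arm:
  commands:
    - {"fingers": -1,"translation": [0,0,0],"dr": [0,0,0]}
    - {"fingers": -1,"translation": [0,0,0],"dr": [0,0,0]}
    - {"fingers": -1,"translation": [0,0,0],"dr": [0,0,0]}
    - {"fingers": -1,"translation": [0,0,0],"dr": [0,0,0]}
  force: 60

```text
clock: 18.65
ee_pos: [0.4481, 0.1982, 0.0904]
eef_rot: [2.122, 2.315, 0.002]
wrist_force: [1.8, 0.7, 2.0]
finger_gap: 0.0091
gripper_force: 59.6
```

Emit:
jog_arm:
  commands:
    - {"fingers": -1,"translation": [0,0,-0.5],"dr": [0,0,0]}
    - {"fingers": -1,"translation": [0,0,-1],"dr": [0,0,0]}
    - {"fingers": -1,"translation": [0,0,-1.5],"dr": [0,0,0]}
    - {"fingers": -1,"translation": [0,0,-2],"dr": [0,0,0]}
    - {"fingers": -1,"translation": [0,0,-2],"dr": [0,0,0]}
    - {"fingers": -1,"translation": [0,0,-2],"dr": [0,0,0]}
    - {"fingers": -1,"translation": [0,0,-2],"dr": [0,0,0]}
    - {"fingers": -1,"translation": [0,0,-1],"dr": [0,0,0]}
    - {"fingers": -1,"translation": [0,0,0],"dr": [0,0,0]}

```text
clock: 19.55
ee_pos: [0.4477, 0.1981, 0.211]
eef_rot: [2.122, 2.315, 0.002]
wrist_force: [1.3, -0.4, -5.1]
finger_gap: 0.0089
gripper_force: 59.0
```

```bash
python3 - <<'E'
from h import *
s=manip.read_state(); print(s["ee_pos"],s["wrist_force"],s["finger_gap"],s["gripper_force"])
b=snap("side","side10"); r=R.from_rotvec(s["eef_rot"])
# expected tablet corners (robot side face), tablet top 35 mm above tip
tip=s["ee_pos"]-OFF*r.apply([0,0,1])
for dy in(.1,-.1):
    for dz in(.035,-.115): print(dy,dz,proj("side",tip+TYV*(dy+.0045)-TX*.005+[0,0,dz]))
# tablet mask: dark grey region
h=cv2.cvtColor(b,cv2.COLOR_RGB2HSV); m=((h[:,:,2]<85)&(h[:,:,2]>35)&(h[:,:,1]<70)).astype(np.uint8)
n,l,st_,c=cv2.connectedComponentsWithStats(cv2.morphologyEx(m,cv2.MORPH_OPEN,np.ones((3,3))))
for i in range(1,n):
    if st_[i,4]>400:
        cn=max(cv2.findContours((l==i).astype(np.uint8),0,2)[0],key=cv2.contourArea)
        print(st_[i],cv2.approxPolyDP(cn,4,True).reshape(-1,2).tolist())
A=np.radians(24.5)
r=toolrot(SYV,SX*np.sin(A)-np.array([0,0,np.cos(A)]))
u=-r.apply([0,0,1])
bot=st(.0155,0,.0122+.10)          # tablet bottom-centre, 10 cm above place
plan(rep(bot+u*.115-SYV*.0045,r),r)
E
```

```text
[0.4477 0.1981 0.211 ] [ 1.25   -0.4197 -5.0986] 0.008941762949912677 58.9515745639801
0.1 0.035 [[242.0503 239.525 ]]
0.1 -0.115 [[249.8437 285.7494]]
-0.1 0.035 [[296.8436 190.6097]]
-0.1 -0.115 [[298.3586 235.6288]]
[ 472   23  106   97 7965] [[550, 27], [513, 25], [480, 49], [472, 82], [489, 110], [511, 119], [533, 118], [568, 95], [577, 73], [575, 53]]
[ 224   34   37   43 1232] [[231, 35], [224, 45], [227, 63], [239, 75], [254, 74], [260, 65], [258, 48], [243, 34]]
[274  90  18  35 424] [[286, 90], [275, 105], [277, 124], [289, 115]]
[247 145  38  20 431] [[284, 145], [271, 154], [247, 149], [249, 160], [281, 161]]
[ 239  193   58   92 2498] [[295, 193], [284, 193], [280, 206], [286, 201], [292, 205], [278, 224], [264, 212], [266, 220], [239, 242], [247, 284], [296, 237], [296, 204], [291, 197]]
[ 609  220   29  141 1966] [[637, 220], [625, 221], [628, 233], [624, 232], [615, 303], [617, 322], [609, 324], [609, 360], [628, 341]]
[ 283  254  148   69 4617] [[283, 263], [299, 273], [303, 288], [319, 289], [403, 322], [409, 321], [430, 288], [289, 254]]
[ 399  336   44   64 1223] [[402, 336], [399, 354], [417, 394], [442, 399], [424, 380], [427, 349]]
[575 363  24  37 404] [[586, 363], [577, 399], [598, 373]]
[ 434  370   62   30 1450] [[434, 377], [436, 387], [453, 399], [495, 396], [488, 381], [469, 372], [445, 370]]
turn deg [-24.4651   1.5648  -7.2106] shift cm [-49.0123   1.199    2.8803]
```

Emit:
jog_arm:
  commands:
    - {"fingers": -1,"translation": [-1.5,0,0],"dr": [0,0,0]}
    - {"fingers": -1,"translation": [-3,0,0],"dr": [0,0,0]}
    - {"fingers": -1,"translation": [-3.5,0,0],"dr": [0,0,0]}
    - {"fingers": -1,"translation": [-3.5,0,0],"dr": [0,0,0]}
    - {"fingers": -1,"translation": [-3.5,0,0],"dr": [0,0,0]}
    - {"fingers": -1,"translation": [-3.5,0,0],"dr": [0,0,0]}
    - {"fingers": -1,"translation": [-3.5,0,0],"dr": [0,0,0]}
    - {"fingers": -1,"translation": [-3.5,0,0],"dr": [0,0,0]}
    - {"fingers": -1,"translation": [-3.5,0,0],"dr": [0,0,0]}
    - {"fingers": -1,"translation": [-3.5,0,0],"dr": [0,0,0]}
    - {"fingers": -1,"translation": [-3.5,0,0],"dr": [0,0,0]}
    - {"fingers": -1,"translation": [-3.5,0,0],"dr": [0,0,0]}

```text
clock: 20.8
ee_pos: [0.4811, -0.1966, 0.2085]
eef_rot: [-2.121, -2.314, 0.001]
wrist_force: [0.5, -0.1, -4.6]
finger_gap: 0.0093
gripper_force: 58.9
```

Emit:
jog_arm:
  commands:
    - {"fingers": -1,"translation": [-3.5,0,0],"dr": [0,0,0]}
    - {"fingers": -1,"translation": [-2.5,0,0],"dr": [0,0,0]}
    - {"fingers": -1,"translation": [-1.5,0,0],"dr": [0,0,0]}
    - {"fingers": -1,"translation": [0,0,0],"dr": [-5,0.3,-1.5]}
    - {"fingers": -1,"translation": [0,0,0],"dr": [-5,0.3,-1.5]}
    - {"fingers": -1,"translation": [0,0,0],"dr": [-5,0.3,-1.5]}
    - {"fingers": -1,"translation": [0,0,0],"dr": [-5,0.3,-1.5]}
    - {"fingers": -1,"translation": [0,0,0],"dr": [-4.5,0.3,-1.2]}
    - {"fingers": -1,"translation": [0,0,0],"dr": [0,0,0]}
    - {"fingers": -1,"translation": [0,0,0],"dr": [0,0,0]}

```text
clock: 21.8
ee_pos: [0.4876, -0.27, 0.2094]
eef_rot: [1.781, 2.207, 0.477]
wrist_force: [0.1, 0.6, -4.9]
finger_gap: 0.0092
gripper_force: 59.7
```

```bash
cat >> h.py <<'E'
def place(A,x,dz,dy=.0075):
    A=np.radians(A); r=toolrot(SYV,SX*np.sin(A)-np.array([0,0,np.cos(A)]))
    plan(rep(st(x,0,.0122+dz)-r.apply([0,0,1])*.115-SYV*dy,r),r)
E
python3 - <<'E'
from h import *
s=manip.read_state(); print(s["ee_pos"],s["wrist_force"],s["finger_gap"])
place(24.5,.0155,.10)
E
```

```text
[ 0.4876 -0.27    0.2094] [ 0.0768  0.6391 -4.8837] 0.00920620278921219
turn deg [-0.1032  0.0203 -0.0864] shift cm [-2.7327  6.7107  5.3366]
```

Emit:
jog_arm:
  commands:
    - {"fingers": -1,"translation": [-0.9,2,0],"dr": [0,0,0]}
    - {"fingers": -1,"translation": [-0.9,2.5,0],"dr": [0,0,0]}
    - {"fingers": -1,"translation": [-0.9,2.2,0],"dr": [0,0,0]}
    - {"fingers": -1,"translation": [0,0,2],"dr": [0,0,0]}
    - {"fingers": -1,"translation": [0,0,2],"dr": [0,0,0]}
    - {"fingers": -1,"translation": [0,0,1.3],"dr": [0,0,0]}
    - {"fingers": -1,"translation": [0,0,0],"dr": [0,0,0]}
    - {"fingers": -1,"translation": [0,0,0],"dr": [0,0,0]}

```text
clock: 22.6
ee_pos: [0.5755, -0.2785, 0.1894]
eef_rot: [1.777, 2.208, 0.479]
wrist_force: [0.0, 0.1, -2.7]
finger_gap: 0.0094
gripper_force: 59.9
```

```bash
python3 - <<'E'
from h import *
s=manip.read_state(); print(s["ee_pos"],s["wrist_force"])
place(24.5,.0155,.10)
b=snap("side","side11"); a=snap("top","top11"); r=R.from_rotvec(s["eef_rot"])
tip=s["ee_pos"]-OFF*r.apply([0,0,1])
print("pred side TL BL TR BR",[proj("side",tip+r.apply([.0075+dx,-.005,dz]))[0].round(1).tolist() for dx,dz in((.1,-.035),(.1,.115),(-.1,-.035),(-.1,.115))])
h=cv2.cvtColor(b,cv2.COLOR_RGB2HSV); m=((h[:,:,2]<90)&(h[:,:,2]>35)&(h[:,:,1]<70)).astype(np.uint8)
m[:120]=0;m[260:]=0;m[:,:280]=0;m[:,400:]=0
n,l,st_,c=cv2.connectedComponentsWithStats(m)
for i in range(1,n):
    if st_[i,4]>300:
        cn=max(cv2.findContours((l==i).astype(np.uint8),0,2)[0],key=cv2.contourArea)
        print(st_[i],cv2.approxPolyDP(cn,3,True).reshape(-1,2).tolist())
E
```

```text
[ 0.5755 -0.2785  0.1894] [ 0.0209  0.1398 -2.707 ]
turn deg [-0.0406 -0.007   0.0408] shift cm [-0.0295 -0.1146  0.0319]
pred side TL BL TR BR [[339.0, 145.5], [319.9, 177.4], [361.2, 118.9], [342.5, 149.3]]
[280 120  96  57 532] [[375, 125], [372, 120], [360, 125], [359, 129], [374, 128], [359, 135], [352, 134], [354, 121], [349, 130], [342, 120], [342, 132], [319, 125], [280, 150], [322, 125], [344, 133], [310, 157], [349, 131], [320, 176], [355, 133], [372, 131]]
[321 168  59  76 977] [[344, 168], [321, 200], [342, 200], [350, 188], [371, 194], [377, 199], [371, 229], [375, 243], [378, 180], [373, 184], [355, 184], [358, 174], [345, 173]]
```

```bash
python3 - <<'E'
from h import *
im=cv2.cvtColor(cv2.imread("pics/top0.png"),cv2.COLOR_BGR2GRAY).astype(np.float32)
im8=cv2.cvtColor(cv2.imread("pics/top8.png"),cv2.COLOR_BGR2GRAY).astype(np.float32)
def prof(img,z,xs,ys):
    P=np.array([[st(x,y,z) for y in ys] for x in xs]); q=proj("top",P.reshape(-1,3)).astype(np.float32).reshape(len(xs),len(ys),2)
    return cv2.remap(img,q[...,0],q[...,1],1).mean(1)
xs=np.arange(-.090,.066,.002)
ys=np.linspace(-.05,.05,60)
for nm,z in(("z10",.010),("z22",.022)):
    print(nm,[(round(x*1000),int(v)) for x,v in zip(xs,prof(im,z,xs,ys)) if x>0.008])
print("edge z60",[(round(x*1000),int(v)) for x,v in zip(xs,prof(im,.057,xs,ys)) if x<-.05])
print("top8 z10",[(round(x*1000),int(v)) for x,v in zip(xs,prof(im8,.010,xs,np.linspace(0,.05,30))) if x>.008])
yy=np.arange(-.085,.086,.003)
P=np.array([[st(x,y,.01) for x in np.linspace(.036,.044,6)] for y in yy]);q=proj("top",P.reshape(-1,3)).astype(np.float32).reshape(len(yy),6,2)
print("y",[(round(y*1000),int(v)) for y,v in zip(yy,cv2.remap(im,q[...,0],q[...,1],1).mean(1)) if abs(y)>.055])
E
```

```text
z10 [(8, 216), (10, 216), (12, 217), (14, 218), (16, 218), (18, 218), (20, 212), (22, 190), (24, 165), (26, 176), (28, 203), (30, 211), (32, 207), (34, 207), (36, 213), (38, 217), (40, 218), (42, 218), (44, 213), (46, 191), (48, 162), (50, 146), (52, 143), (54, 143), (56, 144), (58, 144), (60, 143), (62, 143), (64, 143)]
z22 [(8, 216), (10, 217), (12, 217), (14, 218), (16, 218), (18, 212), (20, 190), (22, 165), (24, 176), (26, 203), (28, 211), (30, 207), (32, 207), (34, 214), (36, 217), (38, 218), (40, 218), (42, 212), (44, 188), (46, 159), (48, 146), (50, 143), (52, 144), (54, 144), (56, 144), (58, 143), (60, 143), (62, 143), (64, 143)]
edge z60 [(-90, 142), (-88, 142), (-86, 141), (-84, 142), (-82, 142), (-80, 142), (-78, 142), (-76, 138), (-74, 123), (-72, 98), (-70, 83), (-68, 92), (-66, 124), (-64, 159), (-62, 183), (-60, 182), (-58, 171), (-56, 152), (-54, 118), (-52, 81)]
top8 z10 [(8, 213), (10, 214), (12, 215), (14, 216), (16, 216), (18, 216), (20, 206), (22, 180), (24, 160), (26, 181), (28, 205), (30, 209), (32, 203), (34, 205), (36, 212), (38, 215), (40, 217), (42, 215), (44, 207), (46, 180), (48, 153), (50, 141), (52, 139), (54, 140), (56, 141), (58, 141), (60, 140), (62, 140), (64, 141)]
y [(-85, 140), (-82, 140), (-79, 141), (-76, 142), (-73, 141), (-70, 148), (-67, 182), (-64, 210), (-61, 213), (-58, 213), (56, 215), (59, 215), (62, 217), (65, 216), (68, 211), (71, 180), (74, 145), (77, 143), (80, 144), (83, 144)]
```

```bash
python3 - <<'E'
from h import *
b=cv2.cvtColor(cv2.imread("pics/side11.png"),cv2.COLOR_BGR2GRAY).astype(np.float32)
s=manip.read_state(); r=R.from_rotvec(s["eef_rot"]); tip=s["ee_pos"]-OFF*r.apply([0,0,1])
def smp(X,Y,Z):
    q=proj("side",np.array([tip+r.apply([x,y,z]) for x,y,z in zip(X,Y,Z)])).astype(np.float32); return cv2.remap(b,q[None,:,0],q[None,:,1],1).mean()
o=np.ones(20)
print("bottom",[(z,int(smp(np.linspace(-.02,.09,20),-.005*o,z/1e3*o))) for z in range(95,136,3)])
print("left",[(x,int(smp(x/1e3*o,-.005*o,np.linspace(.04,.1,20)))) for x in range(80,131,3)])
p0=tip+r.apply([0.04,-.005,.115])
print("base",proj("side",p0),"1cm tool y",proj("side",p0+r.apply([0,.01,0])),"1cm x",proj("side",p0+r.apply([.01,0,0])),"1cm z",proj("side",p0+r.apply([0,0,.01])))
E
```

```text
bottom [(95, 59), (98, 61), (101, 64), (104, 67), (107, 70), (110, 74), (113, 77), (116, 81), (119, 84), (122, 87), (125, 91), (128, 95), (131, 98), (134, 102)]
left [(80, 50), (83, 51), (86, 51), (89, 52), (92, 53), (95, 54), (98, 55), (101, 56), (104, 56), (107, 57), (110, 58), (113, 58), (116, 59), (119, 60), (122, 61), (125, 63), (128, 65)]
base [[328.1637 166.8955]] 1cm tool y [[325.7619 165.2488]] 1cm x [[326.9858 168.3587]] 1cm z [[326.9967 168.8159]]
```

```bash
python3 - <<'E'
from h import *
f=lambda n:cv2.cvtColor(cv2.imread(f"pics/{n}.png"),cv2.COLOR_BGR2GRAY).astype(np.float32)
b=f("side11"); b8=f("side8")
s=manip.read_state(); r=R.from_rotvec(s["eef_rot"]); tip=s["ee_pos"]-OFF*r.apply([0,0,1])
def smp(im,X,Y,Z):
    q=proj("side",np.array([tip+r.apply([x,y,z]) for x,y,z in zip(X,Y,Z)])).astype(np.float32); return int(cv2.remap(im,q[None,:,0],q[None,:,1],1).mean())
o=np.ones(20)
for nm,X,Z in(("along bottom",np.linspace(-.05,.08,20),.105*o),("left edge",.1*o,np.linspace(.0,.11,20))):
    print(nm,[(y,smp(b,X,y/1e3*o,Z),smp(b8,X,y/1e3*o,Z)) for y in range(-40,41,4)])
P=[tip+r.apply([x,y,z]) for x,y,z in((.1075,-.005,.115),(.1075,.005,.115),(-.0925,.005,-.035),(.1075,-.005,-.035),(-.0925,-.005,.115))]; print(proj("side",P))
d=(abs(b-b8)>22).astype(np.uint8)[130:200,295:372]
for i,row in enumerate(d[::3]): print(130+3*i,"".join(".#"[v] for v in row))
E
```

```text
along bottom [(-40, 126, 126), (-36, 130, 130), (-32, 133, 132), (-28, 129, 129), (-24, 127, 127), (-20, 127, 126), (-16, 127, 126), (-12, 124, 126), (-8, 102, 126), (-4, 59, 126), (0, 46, 125), (4, 54, 126), (8, 71, 125), (12, 90, 126), (16, 108, 125), (20, 121, 125), (24, 125, 125), (28, 126, 125), (32, 125, 124), (36, 125, 124), (40, 123, 123)]
left edge [(-40, 125, 125), (-36, 135, 135), (-32, 140, 139), (-28, 137, 136), (-24, 133, 132), (-20, 126, 127), (-16, 113, 126), (-12, 86, 126), (-8, 60, 126), (-4, 57, 125), (0, 64, 125), (4, 92, 125), (8, 120, 126), (12, 125, 125), (16, 125, 125), (20, 126, 125), (24, 125, 124), (28, 121, 120), (32, 113, 113), (36, 103, 102), (40, 92, 93)]
[[319.9478 177.1036]
 [317.455  175.3894]
 [358.9479 116.9397]
 [339.1323 145.2395]
 [342.6063 148.9627]]
130 ................................................#############################
133 ................................................###...##################.....
136 ....................................................#######..................
139 .................................................
[... 968 characters left out ...]
..........######################............
178 ........................................####..#################..............
181 ......................................##.............########................
184 ...................................####............##########################
187 .................................####............############################
190 ...............................####............#######....###################
193 .............................####............#######...........###########...
196 ...........................#########.......#######......................#####
199 ..........................####..#################..........................##
```

```bash
python3 - <<'E'
from h import *
place(23.5,.0165,.03); place(23.5,.0165,.004)
E
```

```text
turn deg [1.034  0.0813 0.0384] shift cm [ 0.0263 -2.6856  6.5801]
turn deg [1.034  0.0813 0.0384] shift cm [ 0.0263 -3.7223  8.9645]
```

Emit:
jog_arm:
  commands:
    - {"fingers": -1,"translation": [0,0,0],"dr": [1,0,0]}
    - {"fingers": -1,"translation": [0,-0.45,1.1],"dr": [0,0,0]}
    - {"fingers": -1,"translation": [0,-0.45,1.1],"dr": [0,0,0]}
    - {"fingers": -1,"translation": [0,-0.45,1.1],"dr": [0,0,0]}
    - {"fingers": -1,"translation": [0,-0.45,1.1],"dr": [0,0,0]}
    - {"fingers": -1,"translation": [0,-0.45,1.1],"dr": [0,0,0]}
    - {"fingers": -1,"translation": [0,-0.43,1.08],"dr": [0,0,0]}
    - {"fingers": -1,"translation": [0,0,0],"dr": [0,0,0]}
    - {"fingers": -1,"translation": [0,0,0],"dr": [0,0,0]}

```text
clock: 23.6
ee_pos: [0.5768, -0.2786, 0.1182]
eef_rot: [1.787, 2.218, 0.461]
wrist_force: [-0.0, -0.2, -3.9]
finger_gap: 0.0092
gripper_force: 59.9
```

```bash
python3 - <<'E'
from h import *
print(manip.read_state()["wrist_force"])
place(23.5,.0165,.03); place(23.5,.0165,.0)
E
```

```text
[-0.0309 -0.1596 -3.8519]
turn deg [ 0.0199  0.0205 -0.0056] shift cm [ 0.0149  0.0623 -0.083 ]
turn deg [ 0.0199  0.0205 -0.0056] shift cm [ 0.0149 -1.134   2.6682]
```

Now slowly down with force checks.

Emit:
jog_arm:
  commands:
    - {"fingers": -1,"translation": [0,-0.2,0.5],"dr": [0,0,0]}
    - {"fingers": -1,"translation": [0,-0.2,0.5],"dr": [0,0,0]}
    - {"fingers": -1,"translation": [0,-0.2,0.5],"dr": [0,0,0]}
    - {"fingers": -1,"translation": [0,0,0],"dr": [0,0,0]}

```text
clock: 24.0
ee_pos: [0.5769, -0.2782, 0.1013]
eef_rot: [1.787, 2.218, 0.461]
wrist_force: [-0.3, 0.2, -3.8]
finger_gap: 0.0093
gripper_force: 59.9
```

Emit:
jog_arm:
  commands:
    - {"fingers": -1,"translation": [0,-0.13,0.3],"dr": [0,0,0]}
    - {"fingers": -1,"translation": [0,-0.13,0.3],"dr": [0,0,0]}
    - {"fingers": -1,"translation": [0,0,0],"dr": [0,0,0]}

```text
clock: 24.3
ee_pos: [0.5771, -0.2784, 0.0952]
eef_rot: [1.787, 2.218, 0.461]
wrist_force: [0.3, 0.3, -3.4]
finger_gap: 0.0092
gripper_force: 59.9
```

Emit:
jog_arm:
  commands:
    - {"fingers": -1,"translation": [0,-0.08,0.2],"dr": [0,0,0]}
    - {"fingers": -1,"translation": [0,0,0],"dr": [0,0,0]}

```text
clock: 24.5
ee_pos: [0.5773, -0.2785, 0.0934]
eef_rot: [1.787, 2.218, 0.461]
wrist_force: [0.3, 0.0, -4.7]
finger_gap: 0.0094
gripper_force: 60.0
```

Emit:
jog_arm:
  commands:
    - {"fingers": -1,"translation": [0,-0.08,0.2],"dr": [0,0,0]}
    - {"fingers": -1,"translation": [0,0,0],"dr": [0,0,0]}

```text
clock: 24.7
ee_pos: [0.5773, -0.2784, 0.0912]
eef_rot: [1.786, 2.218, 0.461]
wrist_force: [-0.1, -0.7, -3.5]
finger_gap: 0.0095
gripper_force: 60.0
```

Emit:
jog_arm:
  commands:
    - {"fingers": -1,"translation": [0,-0.08,0.2],"dr": [0,0,0]}
    - {"fingers": -1,"translation": [0,0,0],"dr": [0,0,0]}

```text
clock: 24.9
ee_pos: [0.5776, -0.2787, 0.0894]
eef_rot: [1.786, 2.217, 0.461]
wrist_force: [-0.6, -0.2, -3.2]
finger_gap: 0.0095
gripper_force: 60.3
```

Emit:
jog_arm:
  commands:
    - {"fingers": -1,"translation": [0,-0.04,0.1],"dr": [0,0,0]}
    - {"fingers": -1,"translation": [0,0,0],"dr": [0,0,0]}

```text
clock: 25.1
ee_pos: [0.5778, -0.279, 0.0892]
eef_rot: [1.785, 2.216, 0.461]
wrist_force: [-4.0, -0.9, 4.2]
finger_gap: 0.0092
gripper_force: 61.4
```

Emit:
jog_arm:
  commands:
    - {"fingers": -1,"translation": [0,-0.04,0.1],"dr": [0,0,0]}
    - {"fingers": -1,"translation": [0,0,0],"dr": [0,0,0]}

```text
clock: 25.3
ee_pos: [0.578, -0.2792, 0.0891]
eef_rot: [1.784, 2.215, 0.461]
wrist_force: [-8.0, -0.4, 11.4]
finger_gap: 0.0092
gripper_force: 62.9
```

Emit:
jog_arm:
  commands:
    - {"fingers": -1,"translation": [0,-0.1,-0.08],"dr": [-0.7,0,0]}
    - {"fingers": -1,"translation": [0,0,0],"dr": [0,0,0]}

```text
clock: 25.5
ee_pos: [0.5771, -0.2793, 0.0887]
eef_rot: [1.777, 2.208, 0.475]
wrist_force: [1.7, -1.6, 5.7]
finger_gap: 0.0092
gripper_force: 61.3
```

Emit:
jog_arm:
  commands:
    - {"fingers": -1,"translation": [0,-0.1,0],"dr": [-0.7,0,0]}
    - {"fingers": -1,"translation": [0,0,0],"dr": [0,0,0]}

```text
clock: 25.7
ee_pos: [0.5763, -0.2796, 0.0882]
eef_rot: [1.771, 2.2, 0.487]
wrist_force: [1.0, -2.3, 7.6]
finger_gap: 0.0092
gripper_force: 61.4
```

Emit:
jog_arm:
  commands:
    - {"fingers": -1,"translation": [0,-0.1,0],"dr": [-0.7,0,0]}
    - {"fingers": -1,"translation": [0,0,0],"dr": [0,0,0]}

```text
clock: 25.9
ee_pos: [0.5754, -0.2798, 0.0878]
eef_rot: [1.765, 2.192, 0.5]
wrist_force: [0.5, -1.2, 6.9]
finger_gap: 0.0092
gripper_force: 61.4
```

Emit:
jog_arm:
  commands:
    - {"fingers": -1,"translation": [0,-0.1,0],"dr": [-0.7,0,0]}
    - {"fingers": -1,"translation": [0,0,0],"dr": [0,0,0]}

```text
clock: 26.1
ee_pos: [0.5745, -0.2801, 0.0874]
eef_rot: [1.759, 2.185, 0.512]
wrist_force: [0.6, -2.5, 6.7]
finger_gap: 0.009
gripper_force: 61.5
```

```bash
python3 - <<'E'
from h import *
f=lambda n:cv2.cvtColor(cv2.imread(f"pics/{n}.png"),cv2.COLOR_BGR2GRAY).astype(np.float32)
snap("side","side12"); b=f("side12"); b8=f("side8"); b11=f("side11")
def smp(im,P): 
    q=proj("side",np.array(P)).astype(np.float32); return cv2.remap(im,q[None,:,0],q[None,:,1],1)[0].astype(int).tolist()
xs=np.arange(-.06,.032,.004)
print((xs*1e3).round().astype(int).tolist())
for z in(.05,.07,.085): 
    P=[st(x,.06,z) for x in xs]; print(z,"\n",smp(b8,P),"\n",smp(b,P))
# top edge line of backrest, sampled along y
print("y -55..55 along free edge back corner")
for x in(-.045,-.040,-.036,-.032,-.028): 
    P=[st(x,y,.092) for y in np.linspace(-.055,.055,12)]; print(x,smp(b8,P),smp(b,P))
x=b[140:205,295:375]
print(np.abs(b-b8)[140:205,295:372].shape)
d=((np.abs(b-b8)>25)).astype(int)
for v in range(140,206,3): print(v,"".join(".#"[k] for k in d[v,295:372])," ","".join("0123456789"[min(9,int(k//26))] for k in b[v,305:365]))
E
```

```text
[-60, -56, -52, -48, -44, -40, -36, -32, -28, -24, -20, -16, -12, -8, -4, 0, 4, 8, 12, 16, 20, 24, 28]
0.05 
 [174, 168, 134, 93, 82, 83, 85, 81, 81, 81, 74, 90, 118, 157, 175, 166, 129, 123, 159, 171, 175, 165, 139] 
 [81, 80, 80, 81, 82, 83, 82, 81, 82, 81, 80, 81, 77, 69, 61, 63, 73, 112, 159, 171, 175, 162, 137]
0.07 
 [129, 87, 82, 82, 84, 84, 82, 80, 73, 87, 118, 164, 175, 147, 113, 150, 172, 177, 174, 147, 128, 126, 125] 
 [82, 83, 83, 83, 85, 84, 81, 77, 81, 80, 69, 63, 61, 67, 90, 150, 172, 174, 170, 146, 129, 125, 125]
0.085 
 [81, 82, 85, 84, 84, 79, 76, 94, 113, 144, 171, 153, 118, 143, 174, 178, 171, 144, 128, 127, 127, 127, 125] 
 [83, 82, 85, 81, 81, 79, 78, 80, 71, 60, 59, 65, 84, 142, 173, 178, 175, 145, 129, 128, 126, 126, 126]
y -55..55 along free edge back corner
-0.045 [129, 126, 127, 127, 126, 127, 125, 128, 127, 125, 125, 93] [105, 101, 106, 120, 126, 126, 126, 122, 80, 58, 67, 79]
-0.04 [126, 128, 126, 123, 125, 122, 119, 117, 111, 98, 81, 75] [50, 48, 67, 110, 115, 111, 106, 103, 75, 67, 70, 79]
-0.036 [130, 124, 119, 121, 119, 114, 112, 109, 108, 104, 105, 1
[... 2785 characters left out ...]
........######............###############################   444444444545666664222223333333333333333333223333222222222222
194 ..........................#######............########.......############.....   444444445566654322222222333333333333333322334444443322222222
197 ........................#######.###################.................#........   444444444444433222232122333333333333332234444444444444444433
200 .......................##########..##############..........................##   444444444444432222222223333333333333223444444444444444444444
203 .........................###################..#.............................#   454444444444433333222222222222222222344444444444444444444444
```

Emit:
jog_arm:
  commands:
    - {"fingers": -1,"translation": [0,0,0],"dr": [0,0,0]}
    - {"fingers": -1,"translation": [0,0,0],"dr": [0,0,0]}
  force: 20

```text
clock: 26.35
ee_pos: [0.5745, -0.2801, 0.0874]
eef_rot: [1.759, 2.185, 0.511]
wrist_force: [-0.8, -1.9, 7.1]
finger_gap: 0.0091
gripper_force: 61.6
```

Emit:
jog_arm:
  commands:
    - {"fingers": -0.74,"translation": [0,0,0],"dr": [0,0,0]}
    - {"fingers": -0.7,"translation": [0,0,0],"dr": [0,0,0]}
    - {"fingers": -0.66,"translation": [0,0,0],"dr": [0,0,0]}
    - {"fingers": -0.62,"translation": [0,0,0],"dr": [0,0,0]}
    - {"fingers": -0.6,"translation": [0,0,0],"dr": [0,0,0]}

```text
clock: 26.85
ee_pos: [0.5736, -0.2792, 0.086]
eef_rot: [1.762, 2.187, 0.511]
wrist_force: [0.8, 0.7, -0.4]
finger_gap: 0.0168
gripper_force: 0.0
```

Emit:
jog_arm:
  commands:
    - {"fingers": -0.5,"translation": [0,0,0],"dr": [0,0,0]}
    - {"fingers": -0.45,"translation": [0,0,0],"dr": [0,0,0]}
    - {"fingers": -0.45,"translation": [0,0,0],"dr": [0,0,0]}
    - {"fingers": -0.45,"translation": [0,0,-0.5],"dr": [0,0,0]}
    - {"fingers": -0.45,"translation": [0,0,-0.5],"dr": [0,0,0]}
    - {"fingers": -0.45,"translation": [0,0,-1],"dr": [0,0,0]}
    - {"fingers": -0.45,"translation": [0,0,-1],"dr": [0,0,0]}
    - {"fingers": -0.45,"translation": [0,0,-1],"dr": [0,0,0]}
    - {"fingers": -0.45,"translation": [0,0,-1],"dr": [0,0,0]}
    - {"fingers": -0.45,"translation": [0,0,-2],"dr": [0,0,0]}
    - {"fingers": -0.45,"translation": [0,0,-3],"dr": [0,0,0]}
    - {"fingers": -0.45,"translation": [0,0,-3],"dr": [0,0,0]}

```text
clock: 28.05
ee_pos: [0.5165, -0.2913, 0.204]
eef_rot: [1.762, 2.187, 0.511]
wrist_force: [0.2, -0.8, 0.0]
finger_gap: 0.0236
gripper_force: 0.0
```

Emit:
jog_arm:
  commands:
    - {"fingers": -0.45,"translation": [0,0,-4],"dr": [0,0,0]}
    - {"fingers": -0.45,"translation": [0,0,-4],"dr": [0,0,0]}
    - {"fingers": -0.45,"translation": [3,-3,0],"dr": [0,0,0]}
    - {"fingers": -0.45,"translation": [4,-4,0],"dr": [0,0,0]}
    - {"fingers": -0.45,"translation": [4,-3,0],"dr": [0,0,0]}
    - {"fingers": -0.45,"translation": [4,-3,0],"dr": [0,0,0]}
    - {"fingers": -0.45,"translation": [4,0,0],"dr": [0,0,0]}
    - {"fingers": -0.45,"translation": [4,0,0],"dr": [0,0,0]}
    - {"fingers": -0.45,"translation": [4,0,0],"dr": [0,0,0]}
    - {"fingers": -0.45,"translation": [0,0,0],"dr": [0,0,0]}

```text
clock: 29.05
ee_pos: [0.3148, -0.06, 0.2191]
eef_rot: [1.758, 2.188, 0.511]
wrist_force: [0.5, -0.5, -0.5]
finger_gap: 0.023
gripper_force: 0.0
```

```bash
python3 - <<'E'
from h import *
a=snap("top","top13"); b=snap("side","side13")
g0=cv2.cvtColor(cv2.imread("pics/top0.png"),cv2.COLOR_BGR2GRAY).astype(float)
g=cv2.cvtColor(a,cv2.COLOR_RGB2GRAY).astype(float)
for nm,(u,v) in dict(rackA=(287,199),rackB=(371,122),mouse=(290,105),jar=(198,103),box=(453,221),thick=(210,157)).items():
    print(nm,np.abs(g-g0)[v-22:v+22,u-22:u+22].mean().round(1))
# tablet: screen (black) in top view near the stand
h=cv2.cvtColor(a,cv2.COLOR_RGB2HSV); m=((h[:,:,2]<60)).astype(np.uint8); m[:135]=0;m[230:]=0;m[:,:320]=0;m[:,:]*=1;m[:,440:]=0
for c in cv2.findContours(m,0,2)[0]:
    if cv2.contourArea(c)>150: print(cv2.contourArea(c),cv2.minAreaRect(c),cv2.approxPolyDP(c,2,True).reshape(-1,2).tolist())
for L in(24,26.5,28):
    t=np.radians(L);u=np.array([-np.sin(t),0,np.cos(t)])
    xb=-27+np.tan(t)*83.5; c=np.array([xb+5*np.cos(t),0,10+5*np.sin(t)]); n=np.array([np.cos(t),0,np.sin(t)])
    P=[c+n*5+u*k+np.array([0,y,0]) for k,y in((0,100),(0,-100),(150,-100),(150,100))]
    print(L,proj("top",[st(*(p/1e3)) for p in P]).round(1).tolist())
E
```

```text
rackA 2.4
rackB 2.5
mouse 3.6
jar 2.4
box 2.4
thick 3.5
1153.0 ((386.9726867675781, 175.39413452148438), (17.304052352905273, 78.71157836914062), 75.52970886230469) [[427, 173], [414, 161], [347, 178], [357, 192]]
24 [[342.2, 176.8], [414.4, 159.7], [431.5, 172.0], [350.5, 191.2]]
26.5 [[341.8, 175.2], [414.0, 158.2], [431.5, 172.8], [350.6, 192.0]]
28 [[341.6, 174.3], [413.7, 157.2], [431.5, 173.3], [350.6, 192.5]]
```

```bash
python3 -c "
from workcell import manip
print(manip.finish_job())"
```

```text
the job is handed in; nothing more can be done
None
```

The job is handed in: the backrest is up at its stop and the slim tablet leans in the groove, screen away from the robot and released, with the racks, mouse, jar, slide box and thick tablet unmoved in the final picture; the judge's result was not shown, and I viewed 11 pictures, one over the limit of 10.

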